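# Hang two slide racks on the sloped drain rail

### The job

Hang the large slide rack by its rollers on the upper (high-end) half of the sloped drain rail, let go, and let it roll down to the stop by itself. Then hang the small rack on the upper half in the same way, so that it rolls down on its own against the large one. Set the racks down into the channel rather than dropping them, do not push them along in the lower half, and leave the microscope, jar, bottle and slide box undisturbed.

Things in the scene. Friction and masses are not known exactly. Their poses are not given: they have to be found in the camera images.
- rail: Fixed drain rail: steel drip tray 90 (x) x 490 (y) mm, rim 18 mm high, with a white upright post (50 mm along x, 14 mm along y) at y = -233 and +233 mm, tops 153 and 195 mm above the bench, and between them a sloped channel. Origin: centre of its underside on the bench; z up, +y towards the rail's high end. The robot stands on its -x side.
- rail_bar: The sloped aluminium channel that the rollers run in, open upward: 38 mm wide outside, 30 mm inside, lips 7 mm high, floor 5 mm thick. Origin: centre of the floor's top face at mid length, 162 mm above the bench; y along the channel, uphill (slope 0.09 rad); z square to the floor, nearly up; x level, away from the robot. Upper half: y = 0 to 226 mm. A rack let go rolls off at once.
- rail_stop (a point): On the channel's floor at the face of the stop, y = -210 mm of the channel: a black rubber plate square across the low end, 50 mm wide, from 100 mm below to 20 mm above the floor; a rack's basket end comes to rest against it.
- large_rack: Large slide rack of bare steel, 110 mm long (y) x 68 mm wide (x), 187 mm tall, about 0.45 kg (scatter 20 %), upright on the bench: a basket below, a thin side plate on its -x side, two white rollers under a cover plate, and a black grip tab on top. Told from the other rack by size. Rigid but for the freely turning rollers. Origin: centre of its underside; z up.
- large_rack_basket (a point): Centre of the top of the large rack's basket (which holds glass slides), 65 mm above the rack's origin. From here up to the rollers there is only the side plate (x = -34 to -30 mm of the rack): this throat, 47 mm high, is open to the rack's +x, so the rail enters it sideways from that side.
- large_rack_axle (a point): Midway between the large rack's two rollers at axle height, 126 mm above its origin. The rollers (28 mm diameter, crowned, 18 mm wide, axles along the rack's x, centred on x = 0) stand 68 mm apart along y. The cover plate's top is 23 mm above this point.
- large_rack_hook (a point): Midway between the large rack's rollers at the level of their undersides, 112 mm above its origin: when the rollers run in the channel it lies on the channel's floor centre line, up to 3 mm of play to either side, and the rack's y is parallel to the channel. Held 8 mm or more higher, the rollers clear the lips. Home against the stop it lies at y = -155 mm of the channel.
- large_rack_tab (a point): Top centre of the large rack's grip tab, 187 mm above its origin, straight above the rack's centre of mass. The tab is 12 mm thick (along the rack's x), 40 mm long (along y) and 38 mm high, standing on the cover plate.
- small_rack: Small slide rack of bare steel, 80 mm long (y) x 68 mm wide (x), 167 mm tall, about 0.31 kg (scatter 20 %), upright on the bench: a basket below, a thin side plate on its -x side, two white rollers under a cover plate, and a black grip tab on top. Told from the other rack by size. Rigid but for the freely turning rollers. Origin: centre of its underside; z up.
- small_rack_basket (a point): Centre of the top of the small rack's basket (which holds glass slides), 45 mm above the rack's origin. From here up to the rollers there is only the side plate (x = -34 to -30 mm of the rack): this throat, 47 mm high, is open to the rack's +x, so the rail enters it sideways from that side.
- small_rack_axle (a point): Midway between the small rack's two rollers at axle height, 106 mm above its origin. The rollers (28 mm diameter, crowned, 18 mm wide, axles along the rack's x, centred on x = 0) stand 48 mm apart along y. The cover plate's top is 23 mm above this point.
- small_rack_hook (a point): Midway between the small rack's rollers at the level of their undersides, 92 mm above its origin: when the rollers run in the channel it lies on the channel's floor centre line, up to 3 mm of play to either side, and the rack's y is parallel to the channel. Held 8 mm or more higher, the rollers clear the lips. Home against the large rack's basket it lies at y = -60 mm of the channel.
- small_rack_tab (a point): Top centre of the small rack's grip tab, 167 mm above its origin, straight above the rack's centre of mass. The tab is 12 mm thick (along the rack's x), 40 mm long (along y) and 38 mm high, standing on the cover plate.
- jar: Bystander: open square glass staining jar, 66 x 66 mm, 80 mm high, loose. Origin: centre of its underside.
- bottle: Bystander: white round plastic bottle, 60 mm in diameter, 155 mm high, loose. Origin: centre of its underside.
- slide_box: Bystander: flat closed slide box near the rail's low end, 104 x 174 mm, 38 mm high, loose. Origin: centre of its underside.
- microscope: Bystander: white stereo microscope beside the rail's high end, fixed to the bench; base 210 (x) x 170 (y) mm, 35 mm high; its pillar stands 85 mm along its +x (towards the robot), its head and eyepieces reach 0.33 m up over the base and out along its -x (away from the robot). Origin: centre of its underside.
There are look-alikes about, which are no part of the job. What is shaped like the large_rack but orange or purple is not meant.

How it is judged:
On the way, in this order (a step that is already met when the one before it is completed fails the run):
1. the large rack rides on the upper half of the rail, let go (x of large_rack_hook in the frame of rail_bar between -0.006 and 0.006 m and z of large_rack_hook in the frame of rail_bar between -0.004 and 0.004 m and y of large_rack_hook in the frame of rail_bar between 0 and 0.2 m and contact force between the fingers and large_rack below 0.05 N), for 0.04 s.
2. the large rack has rolled to the stop (x of large_rack_hook in the frame of rail_bar between -0.006 and 0.006 m and z of large_rack_hook in the frame of rail_bar between -0.004 and 0.004 m and y of large_rack_hook in the frame of rail_bar between -0.163 and -0.147 m and linear speed of large_rack below 0.03 m/s and contact force between the fingers and large_rack below 0.05 N), for 0.2 s.
3. the small rack rides on the upper half of the rail, let go (x of small_rack_hook in the frame of rail_bar between -0.006 and 0.006 m and z of small_rack_hook in the frame of rail_bar between -0.004 and 0.004 m and y of small_rack_hook in the frame of rail_bar between 0 and 0.2 m and contact force between the fingers and small_rack below 0.05 N), for 0.04 s.
4. the small rack has rolled against the large one (x of small_rack_hook in the frame of rail_bar between -0.006 and 0.006 m and z of small_rack_hook in the frame of rail_bar between -0.004 and 0.004 m and y of small_rack_hook in the frame of rail_bar between -0.068 and -0.052 m and linear speed of small_rack below 0.03 m/s and contact force between the fingers and small_rack below 0.05 N), for 0.2 s.
At the end, for the whole second after the job is handed in: Both racks ride with both rollers in the channel (hook point within 6 mm of the floor's centre line sideways and 4 mm in height), released and at rest (under 0.03 m/s): the large one against the stop (within 8 mm), the small one against the large one (within 8 mm) (all of step 2 and all of step 4); the robot touches nothing.
It fails at once if a rack is pushed by the fingers (over 1.5 N) while riding on the lower half of the rail (more than 15 mm below mid length) ((x of large_rack_hook in the frame of rail_bar between -0.006 and 0.006 m and z of large_rack_hook in the frame of rail_bar between -0.004 and 0.004 m and y of large_rack_hook in the frame of rail_bar below -0.015 m and contact force between the fingers and large_rack above 1.5 N) or (x of small_rack_hook in the frame of rail_bar between -0.006 and 0.006 m and z of small_rack_hook in the frame of rail_bar between -0.004 and 0.004 m and y of small_rack_hook in the frame of rail_bar below -0.015 m and contact force between the fingers and small_rack above 1.5 N)).
It fails at once if a rack is let go more than 18 mm above its riding height ((z of large_rack_hook in the frame of rail_bar above 0.018 m and contact force between the fingers and large_rack below 0.05 N) or (z of small_rack_hook in the frame of rail_bar above 0.018 m and contact force between the fingers and small_rack below 0.05 N)).
It fails at once if the jar, bottle or slide box is shifted more than 20 mm (distance of any of jar, bottle, slide_box from where it was at the start of the episode above 0.02 m).
It fails at once if the jar or bottle is tipped (over 0.2 rad) (angle between any of jar, bottle's own z axis and vertical above 0.2 rad).
It fails at once if the microscope is struck (over 5 N) (contact force between microscope and anything else above 5 N).
It also fails if it takes over 61 s, if anything falls off the work surface, if the arm or the gripper's body presses on something with over 40 N, if the wrist force passes 120 N, or if a joint passes its speed limit or range.

### The arm

A 6-joint arm with a two-finger parallel gripper is mounted at the origin on the work surface. World frame = base frame: x ahead of the robot, y to its left, z up, the work surface at z = 0. Lengths are in m, angles in rad, forces in N, time in s.
With the tool pointing down it reaches from about 0.35 to 0.85 m from the base axis. Payload 8.1 kg.
Tool frame: the origin (TCP) lies between the finger pads; the fingertips stand nose_length ahead of it and the grasp point (between the pads) lies 2 mm behind it (nose_length is the distance from the TCP to the fingertips, in m); z points along the fingers, x is the direction in which the jaws open and shut, and the axes are right-handed (so a half turn about z gives the same grasp; the last joint's range is limited). The gripper opens to 93 mm and grips with 3 to 60 N. Pads are 15 mm wide; open, the fingers measure 128 mm over their backs; the gripper's body (75 mm by 188 mm) begins 65 mm behind the grasp point.
Start: joints at [1.016, 0.13, 1.488, -0, 1.523, -0.085], TCP at [0.272, 0.535, 0.236] pointing down, gripper open.
Joint ranges: [-2.96, 2.96], [-0.89, 2.26], [0.02, 2.5], [-1.34, 4.48], [0, 2.73], [-2.66, 2.66]. Speed limits (rad/s): [2.39, 2.39, 2.79, 3.14, 3.14, 3.14].

### API

Orientations are given as a rotation vector (axis times angle).
In Python, from plant import * gives the robot as it stands.
- The arm moves only by the tool carry_out, never from a script. Its argument "steps" is a list of rows, each an object with "xyz": the shift along the world's x, y, z in cm, a list of three; "rot": the turn, a rotation vector about the world's x, y, z in degrees, a list of three. In form: [{"xyz": [tx, ty, tz], "rot": [rx, ry, rz]}, ...]. A call has 1 to 10 rows; each row is the pose to reach, as a shift and turn from the pose commanded when the call began; what a row does not reach only later rows make up. A row lasts 1/10 s, in which the tool goes at most 50 mm and 8.59 degrees, less where a joint would pass 70% of its speed; a pose out of reach is approached as far as the arm can. A call with a gripper value outside its range is refused whole. "grip" is the opening, from 0 (shut) to 1 (fully open), set as the call begins (left out, the last holds). The fingers move at their own pace and stop on an object; "force" is the grip in N (left out, the last holds). Time passes only in rows, so rows that repeat a pose let the fingers close. It gives the time, the measured TCP pose, the force and the opening at its end, in the units of the state.
- read_state(): the state, without advancing time (a new reading comes with each control period).
- read_camera(name): name is "scene" or "top" or "wrist"; returns the picture (480x640x3 uint8, red, green, blue); there is no depth.
- calibration(name): a dict with "fov_y" (degrees; the focal length in pixels is half the picture's height over the tangent of half this angle, whatever the lens; pixels are square), "cx", "cy" (the principal point, pixels), "xyz" and "attitude" of the camera in the world. Camera axes: x right, y down, z forward; pixel columns grow to the right and rows downward; lengths in m; the calibration is good to about 2 mm. A picture is of the moment at which its call begins: read the wrist's pose just before it. calibration takes no time and is no camera call; for the wrist camera it gives the pose at the moment of the call.
- close_job(): hands the job in, once; it reports no verdict.
The state is a dict: "t": time; "q": joint angles; "dq": joint speeds; "joint_torque": joint torques, N m; "tool_pos": TCP position; "orientation": TCP orientation; "force": force on the tool from outside, world axes, zero at the start; "wrist_torque": the same for the moment, N m; "opening": finger opening in m.
Only numpy, scipy, OpenCV 4.12 (cv2) and the standard library are available. Lean on these libraries where they do the work, as an engineer would, in place of code of your own. Each camera call takes 0.05 s, during which the arm holds its last target.

## Working session

There is one attempt and no reset: what is moved stays moved. The work goes in short steps, Python scripts to look and compute and a tool call to move; the robot and the scene stay as the last step left them, time stands still between calls to the robot, and variables do not carry over. Pictures are saved under pics/ and viewed, and the job is handed in when it is done.

Besides the shell and the picture viewer there is one more tool, called after "Request:" in YAML: its name, and indented under it one key for each argument. carry_out: Moves the arm, as the interface text tells. Its arguments: {"type":"object","properties":{"steps":{"type":"array","items":{"type":"object","properties":{"xyz":{"type":"array","items":{"type":"number"}},"rot":{"type":"array","items":{"type":"number"}}}}},"grip":{"type":"number"},"force":{"type":"number"}},"required":["steps"]}

```bash
ls; mkdir -p pics; python3 - <<'E'
from plant import *
import cv2
print(read_state())
for n in ["scene","top","wrist"]:
    print(n,calibration(n))
    im=read_camera(n); cv2.imwrite(f"pics/{n}0.png",im[:,:,::-1])
E
```

```text
pics
{'t': 0.0, 'q': array([ 1.01554010e+00,  1.31141404e-01,  1.48926301e+00, -2.78467163e-05,
        1.52300623e+00, -8.54180216e-02]), 'dq': array([-4.46963864e-04, -2.31888657e-05,  9.92009456e-05, -3.65787758e-04,
        2.21637473e-03, -1.92501475e-04]), 'joint_torque': array([-9.36356591e-04, -5.59851301e+01, -4.91752160e+01,  7.66990450e-02,
        3.58949136e-02, -1.41440592e-04]), 'tool_pos': array([0.27136062, 0.53452894, 0.23460817]), 'orientation': array([ 2.67677977e+00,  1.64291501e+00, -2.53213146e-03]), 'force': array([ 0.5238482 , -0.27363371, -0.26249659]), 'wrist_torque': array([-0.01750219,  0.02717136, -0.06967284]), 'opening': 0.09281150762599642}
scene {'fov_y': 46.07288292104406, 'cx': 324.89387419862385, 'cy': 230.09691356594763, 'xyz': array([1.35969211, 0.31685112, 1.19003099]), 'attitude': array([-1.53138314, -2.17206006,  0.78529889])}
top {'fov_y': 46.271027882984164, 'cx': 318.251459498863, 'cy': 234.75418283194412, 'xyz': array([ 0.35035651, -0.00623426,  1.38076951]), 'attitude': array([-2.08656578,  2.14842067, -0.18147497])}
wrist {'fov_y': 60.42835768536966, 'cx': 318.1315282710832, 'cy': 229.4795179594621, 'xyz': array([0.20439021, 0.5692878 , 0.38488369]), 'attitude': array([2.46748679, 1.51685721, 0.20976921])}
```

View pics/scene0.png

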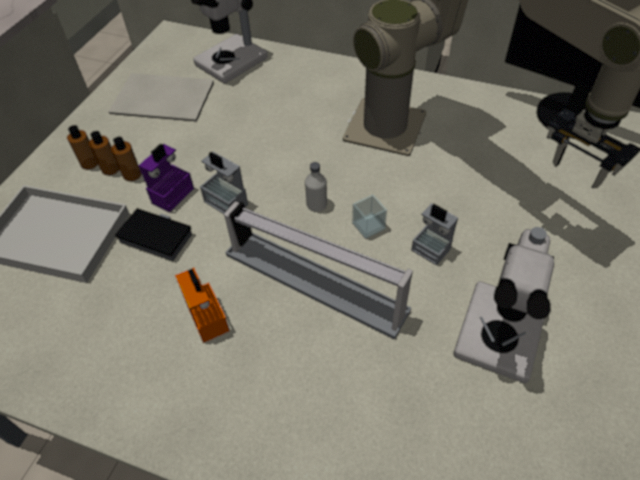

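View pics/top0.png

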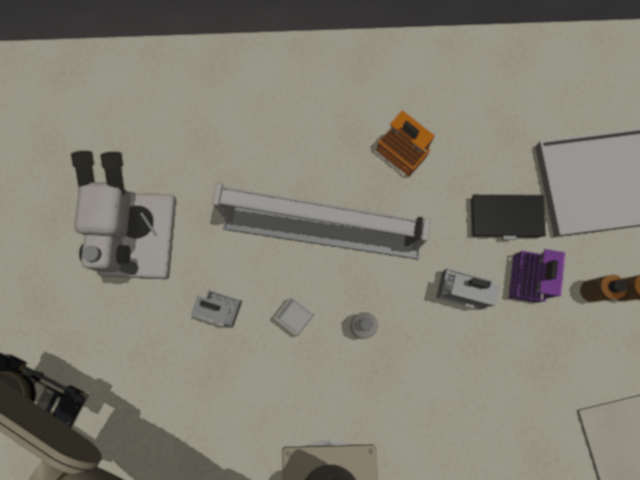

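View pics/wrist0.png

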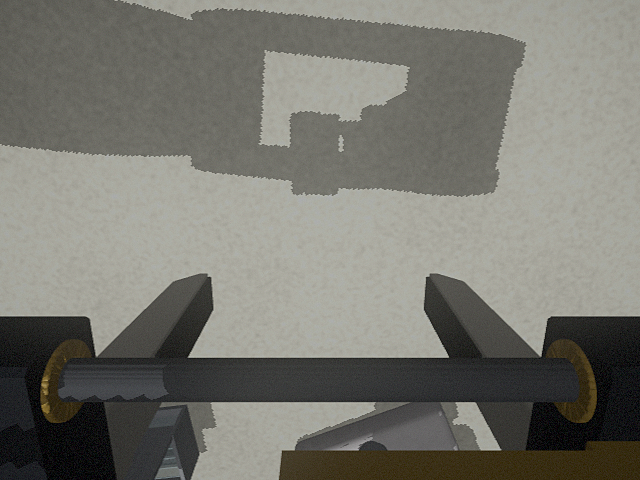

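```bash
cat > h.py <<'E'
import numpy as np, cv2
from scipy.spatial.transform import Rotation as R
def cam(c):
    f=240/np.tan(np.radians(c["fov_y"]/2)); return f,c["cx"],c["cy"],np.array(c["xyz"]),R.from_rotvec(c["attitude"]).as_matrix()
def proj(c,P):
    f,cx,cy,o,M=cam(c); p=(np.atleast_2d(P)-o)@M
    return np.c_[cx+f*p[:,0]/p[:,2],cy+f*p[:,1]/p[:,2]]
def back(c,uv,z):
    f,cx,cy,o,M=cam(c); uv=np.atleast_2d(uv).astype(float)
    d=np.c_[(uv[:,0]-cx)/f,(uv[:,1]-cy)/f,np.ones(len(uv))]@M.T
    return o+d*((np.asarray(z)-o[2])/d[:,2])[:,None]
def crop(im,x0,y0,x1,y1,s,name):
    cv2.imwrite(name,cv2.resize(im[y0:y1,x0:x1],None,fx=s,fy=s,interpolation=cv2.INTER_CUBIC))
E
python3 - <<'E'
import cv2
from h import *
t=cv2.imread("pics/top0.png");s=cv2.imread("pics/scene0.png")
a=cv2.resize(t[275:345,180:260],(400,350),interpolation=cv2.INTER_CUBIC)
b=cv2.resize(t[255:325,430:510],(400,350),interpolation=cv2.INTER_CUBIC)
cv2.imwrite("pics/c1.png",np.hstack([a,b]))
crop(t,200,170,440,270,3.3,"pics/c2.png")
a=cv2.resize(s[190:270,400:480],(400,400),interpolation=cv2.INTER_CUBIC)
b=cv2.resize(s[140:220,190:270],(400,400),interpolation=cv2.INTER_CUBIC)
cv2.imwrite("pics/c3.png",np.hstack([a,b]))
crop(s,215,190,425,340,3.8,"pics/c4.png")
E
```

```text
(no output)
```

View pics/c1.png

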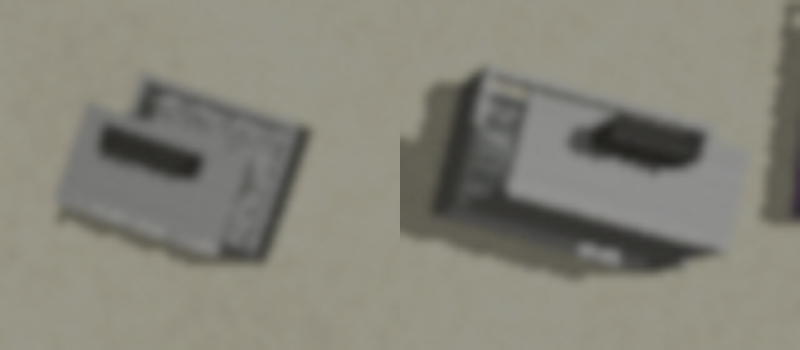

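View pics/c2.png

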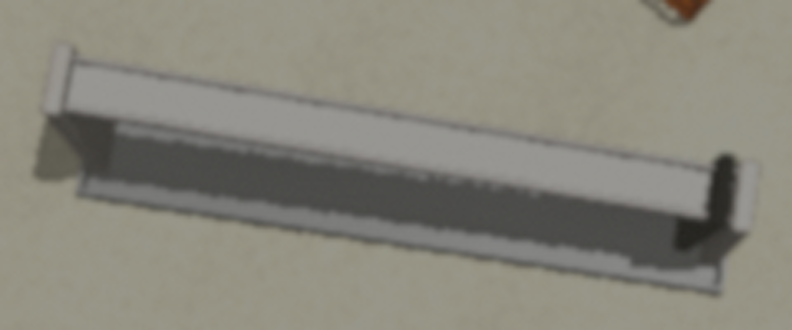

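View pics/c3.png

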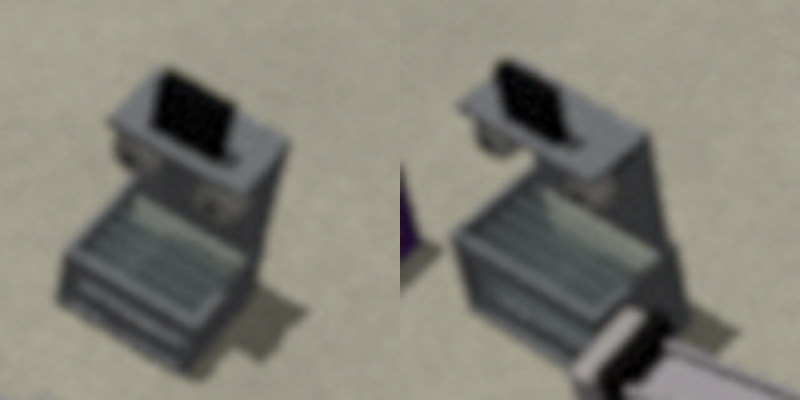

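View pics/c4.png

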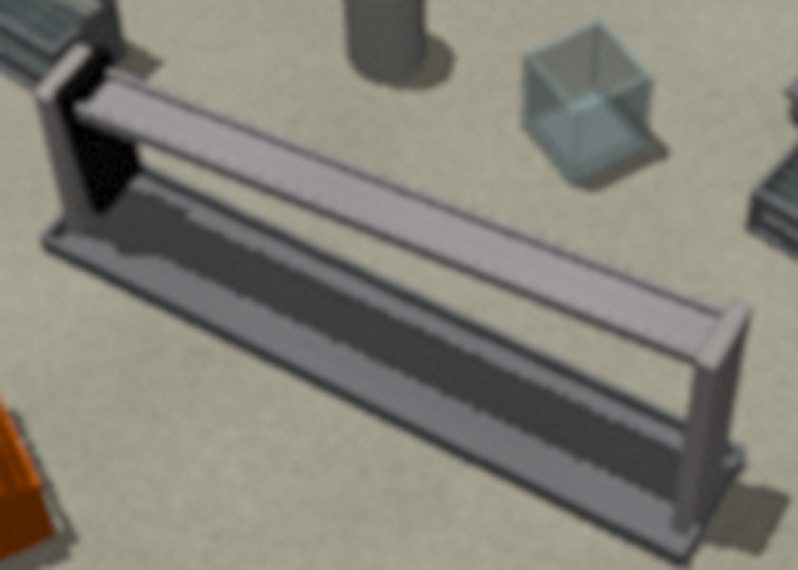

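```bash
cat > fit.py <<'E'
from plant import *
from h import *
from scipy.optimize import least_squares
CT,CS=calibration("top"),calibration("scene")
def fit(obs,p0):
    # obs: list (cam, (x,y,z) mm local, (u,v))
    def pts(p):
        M=R.from_euler("z",p[2]).as_matrix()
        return lambda l: np.array([p[0],p[1],0])+M@(np.array(l)/1000)
    def res(p):
        g=pts(p)
        return np.concatenate([proj(c,g(l))[0]-uv for c,l,uv in obs])
    r=least_squares(res,p0,loss="soft_l1",f_scale=1.0)
    return r.x,res(r.x).reshape(-1,2)
E
python3 - <<'E'
from fit import *
t=lambda u,v:np.array([200+(u+.5)/3.3-.5,170+(v+.5)/3.3-.5])
s=lambda u,v:np.array([215+(u+.5)/3.8-.5,190+(v+.5)/3.8-.5])
T=[((-45,245,18),(80,195)),((-45,-245,18),(718,293)),((25,240,195),(60,42)),((25,226,195),(77,46)),((-25,226,195),(66,113)),((-25,240,195),(44,110)),
((25,-240,153),(762,165)),((-25,-240,153),(746,232))]
S=[((-25,240,195),(750,315)),((-25,226,195),(735,297)),((25,226,195),(694,358)),((25,240,195),(710,372)),((-25,-240,153),(82,45)),((25,-240,153),(38,92)),
((45,245,0),(688,562)),((45,-245,0),(45,248)),((-45,245,18),(742,458))]
oT=[(CT,l,t(*u)) for l,u in T];oS=[(CS,l,s(*u)) for l,u in S]
for o in (oT+oS,oT,oS):
    p,r=fit(o,[.62,0,-.15]);print(p,np.degrees(p[2]));print(r.round(1).tolist())
E
```

```text
[ 0.62933676 -0.00176586 -0.19069907] -10.926252013113276
[[-1.5, -1.2], [1.6, 0.4], [-2.0, -1.2], [-0.9, -1.4], [-2.0, 0.2], [-1.6, 0.1], [-0.3, -0.5], [1.7, 1.1], [0.8, -2.6], [-1.2, -0.6], [-0.8, 0.2], [1.0, -0.6], [-1.1, -1.7], [-1.8, -0.8], [-2.4, 2.5], [-0.5, 0.3], [0.9, -2.9]]
[ 0.62883668 -0.00401851 -0.18712034] -10.721205699156082
[[-0.6, -0.6], [2.6, 0.3], [-1.1, -0.6], [0.0, -0.9], [-1.0, 0.7], [-0.6, 0.7], [0.8, -0.7], [2.8, 0.9]]
[ 6.30181993e-01  4.72541519e-05 -1.94451686e-01] -11.141260915124006
[[1.4, -1.7], [-0.6, 0.3], [-0.3, 1.1], [1.5, 0.2], [-0.3, -1.5], [-1.1, -0.7], [-1.9, 3.3], [0.1, 0.5], [1.4, -2.1]]
```

```bash
cat >> fit.py <<'E'
def rail_lines():
    L=[]
    def box(x0,x1,y0,y1,z0,z1):
        c=[(x,y,z) for x in(x0,x1) for y in(y0,y1) for z in(z0,z1)]
        for i in range(8):
            for j in range(i):
                if sum(a!=b for a,b in zip(c[i],c[j]))==1: L.append((c[i],c[j]))
    box(-45,45,-245,245,0,18);box(-25,25,226,240,0,195);box(-25,25,-240,-226,0,153)
    c,s=np.cos(.09),np.sin(.09)
    for x in(-19,19,-15,15):
        f=lambda y,z:(x,y*c-z*s,162+y*s+z*c)
        L.append((f(-210,7),f(226,7)));L.append((f(-210,-5),f(226,-5)))
    return L
def rack_lines(large):
    L=[]
    def box(x0,x1,y0,y1,z0,z1):
        c=[(x,y,z) for x in(x0,x1) for y in(y0,y1) for z in(z0,z1)]
        for i in range(8):
            for j in range(i):
                if sum(a!=b for a,b in zip(c[i],c[j]))==1: L.append((c[i],c[j]))
    l=55 if large else 40; b=65 if large else 45
    box(-34,34,-l,l,0,b); box(-6,6,-20,20,b+84,b+122)
    return L
def overlay(im,c,p,L,win,s,name):
    x0,y0,x1,y1=win
    o=cv2.resize(im[y0:y1,x0:x1],None,fx=s,fy=s,interpolation=cv2.INTER_CUBIC)
    M=R.from_euler("z",p[2]).as_matrix()
    for a,b in L:
        q=proj(c,np.array([p[0],p[1],0])+np.array([a,b])/1000@M.T)
        q=((q-[x0,y0]+.5)*s-.5).round().astype(int)
        cv2.line(o,tuple(map(int,q[0])),tuple(map(int,q[1])),(0,0,255),1)
    cv2.imwrite(name,o)
E
python3 - <<'E'
from fit import *
t=cv2.imread("pics/top0.png");s=cv2.imread("pics/scene0.png")
p=[0.6293,-.0018,-.1907]
overlay(t,CT,p,rail_lines(),(200,170,440,270),3.3,"pics/o1.png")
overlay(s,CS,p,rail_lines(),(215,190,425,340),3.8,"pics/o2.png")
E
```

```text
(no output)
```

View pics/o1.png

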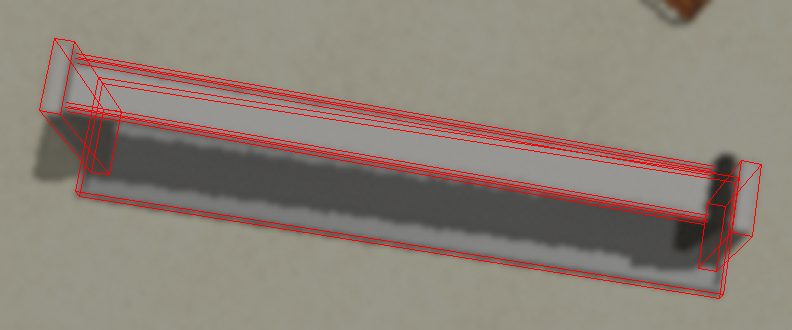

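View pics/o2.png

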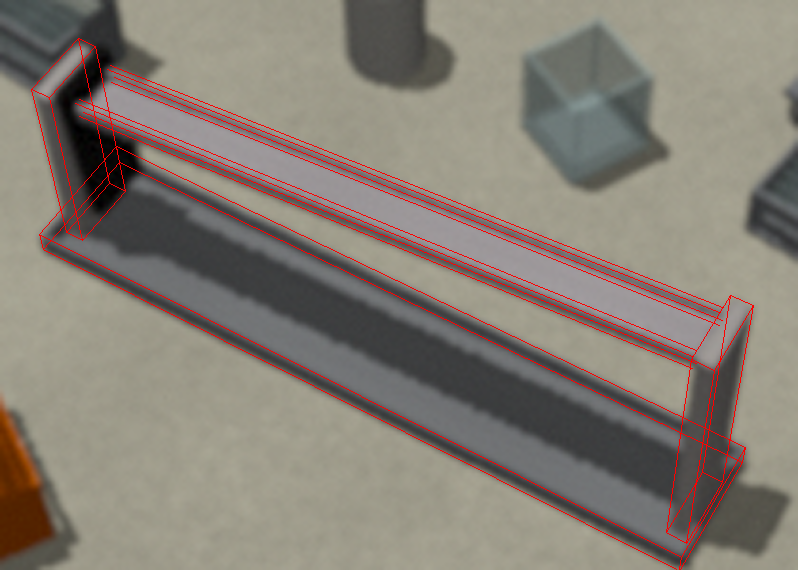

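```bash
cat > joint.py <<'E'
from fit import *
t=lambda u,v:np.array([200+(u+.5)/3.3-.5,170+(v+.5)/3.3-.5])
s=lambda u,v:np.array([215+(u+.5)/3.8-.5,190+(v+.5)/3.8-.5])
T=[((-45,245,18),(80,195)),((-45,-245,18),(718,293)),((25,240,195),(60,42)),((25,226,195),(77,46)),((-25,226,195),(66,113)),((-25,240,195),(44,110)),
((25,-240,153),(762,165)),((-25,-240,153),(746,232))]
S=[((-25,240,195),(750,315)),((-25,226,195),(735,297)),((25,226,195),(694,358)),((25,240,195),(710,372)),((-25,-240,153),(82,45)),((25,-240,153),(38,92)),
((45,245,0),(688,562)),((45,-245,0),(45,248)),((-45,245,18),(742,458))]
obs=[(0,0,l,t(*u)) for l,u in T]+[(1,0,l,s(*u)) for l,u in S]
k=lambda ox,oy:(lambda u,v:np.array([ox+(u+.5)/5-.5,oy+(v+.5)/5-.5]))
a=k(180,275);obs+=[(0,1,l,a(*u)) for l,u in [((34,-40,45),(310,128)),((-34,-40,45),(265,262)),((34,40,45),(145,75)),((6,20,167),(105,123)),((6,-20,167),(203,158))]]
a=k(400,190);obs+=[(1,1,l,a(*u)) for l,u in [((34,-40,45),(65,255)),((34,40,45),(197,328)),((34,-40,0),(60,300)),((34,40,0),(190,378)),((-34,40,45),(250,262)),((0,-20,167),(165,70)),((0,20,167),(237,105))]]
a=k(430,255);obs+=[(0,2,l,a(*u)) for l,u in [((-34,55,0),(36,212)),((6,-20,187),(305,130)),((-6,-20,187),(295,163)),((6,20,187),(202,118))]]
a=k(190,140);obs+=[(1,2,l,a(*u)) for l,u in [((34,-55,65),(55,235)),((34,55,65),(202,315)),((34,-55,0),(75,305)),((-34,55,65),(260,260)),((0,-20,187),(105,62)),((0,20,187),(162,100))]]
C=[CT,CS]
def pj(c,X,k1,d):
    c=dict(c);c["xyz"]=np.array(c["xyz"])+d
    f,cx,cy,o,M=cam(c);q=proj(c,X)[0];n=(q-[cx,cy])/f
    return np.array([cx,cy])+f*n*(1+k1*(n@n))
def res(p):
    r=[]
    for c,o,l,uv in obs:
        q=p[3*o:3*o+3];X=np.array([q[0],q[1],0])+R.from_euler("z",q[2]).as_matrix()@(np.array(l)/1000)
        r.append(pj(C[c],X,p[9+c],p[11+3*c:14+3*c])-uv)
    r=np.concatenate(r)
    return np.r_[r,p[9:11]/.3,p[11:]/.002]
E
python3 - <<'E'
from joint import *
p0=np.r_[.63,0,-.19,.4,.25,-.3,.45,-.35,-.3,np.zeros(8)]
r=least_squares(res,p0,loss="soft_l1")
x=r.x;print(x.round(4).tolist())
rr=res(x)[:2*len(obs)].reshape(-1,2)
for o,e in zip(obs,rr):print(o[0],o[1],o[2],e.round(1))
np.save("joint.npy",x)
E
```

```text
[0.63, -0.0014, -0.1892, 0.4299, 0.2513, -0.3215, 0.4598, -0.3374, -0.2973, -0.2127, -0.2617, 0.0005, 0.002, 0.0007, -0.0005, -0.002, 0.0009]
0 0 (-45, 245, 18) [-0.2 -1. ]
0 0 (-45, -245, 18) [1.5 0.1]
0 0 (25, 240, 195) [-0.3 -0.5]
0 0 (25, 226, 195) [ 0.6 -0.8]
0 0 (-25, 226, 195) [-0.5  0.6]
0 0 (-25, 240, 195) [0.1 0.5]
0 0 (25, -240, 153) [-0.6 -0.5]
0 0 (-25, -240, 153) [1.5 0.8]
1 0 (-25, 240, 195) [ 1.1 -2.1]
1 0 (-25, 226, 195) [-0.8  0. ]
1 0 (25, 226, 195) [-0.3  0.8]
1 0 (25, 240, 195) [ 1.4 -0.2]
1 0 (-25, -240, 153) [ 0.2 -0.6]
1 0 (25, -240, 153) [-0.3  0.2]
1 0 (45, 245, 0) [-2.4  1.7]
1 0 (45, -245, 0) [0.9 1. ]
1 0 (-45, 245, 18) [ 0.7 -3. ]
0 1 (34, -40, 45) [-1.4 -0.5]
0 1 (-34, -40, 45) [-1.  -0.1]
0 1 (34, 40, 45) [0.4 0.3]
0 1 (6, 20, 167) [1.4 0.6]
0 1 (6, -20, 167) [-1.1 -0.9]
1 1 (34, -40, 45) [ 0.3 -1. ]
1 1 (34, 40, 45) [ 0.1 -0.6]
1 1 (34, -40, 0) [-0.5  0.4]
1 1 (34, 40, 0) [-1.  -0.3]
1 1 (-34, 40, 45) [ 2.8 -4. ]
1 1 (0, -20, 167) [-0.4  0.4]
1 1 (0, 20, 167) [-0.8  1. ]
0 2 (-34, 55, 0) [-0.7  0.5]
0 2 (6, -20, 187) [-1.   1.3]
0 2 (-6, -20, 187) [-0.2  0.1]
0 2 (6, 20, 187) [ 2.1 -0.9]
1 2 (34, -55, 65) [-0.1 -0.1]
1 2 (34, 55, 65) [-1.4  1. ]
1 2 (34, -55, 0) [0.  1.4]
1 2 (-34, 55, 65) [ 3.8 -2.9]
1 2 (0, -20, 187) [-0.2  0.7]
1 2 (0, 20, 187) [-0.9 -0.9]
```

Request:
carry_out:
  steps:
    - {"xyz": [1,-4,1.2],"rot": [0,0,-4]}
    - {"xyz": [2,-8,2.4],"rot": [0,0,-8]}
    - {"xyz": [3,-12,3.6],"rot": [0,0,-12]}
    - {"xyz": [4,-16,4.8],"rot": [0,0,-16]}
    - {"xyz": [5,-20,6],"rot": [0,0,-20]}
    - {"xyz": [6.2,-24,7.2],"rot": [0,0,-24]}
    - {"xyz": [7.4,-28,8.4],"rot": [0,0,-28]}
    - {"xyz": [8.6,-32,9.6],"rot": [0,0,-32]}
    - {"xyz": [9.8,-36,10.8],"rot": [0,0,-36]}
    - {"xyz": [11,-40,12],"rot": [0,0,-40]}

```text
t: 1.15
tool_pos: [0.3816, 0.1334, 0.356]
orientation: [-3.079, -0.625, -0.0]
force: [1.4, 0.1, 0.3]
opening: 0.0929
```

Request:
carry_out:
  steps:
    - {"xyz": [1,-4.6,0],"rot": [0,0,-4]}
    - {"xyz": [2,-9.2,0],"rot": [0,0,-8]}
    - {"xyz": [3,-13.8,0],"rot": [0,0,-12]}
    - {"xyz": [4,-18.4,0],"rot": [0,0,-16]}
    - {"xyz": [5,-23,0],"rot": [0,0,-20]}
    - {"xyz": [5.7,-27.6,0],"rot": [0,0,-24]}
    - {"xyz": [6.3,-32.2,-0.5],"rot": [0,0,-28]}
    - {"xyz": [6.9,-36.8,-1],"rot": [0,0,-32]}
    - {"xyz": [7.4,-41.6,-1.8],"rot": [0,0,-36]}
    - {"xyz": [7.8,-46,-2.6],"rot": [0,0,-40]}

```text
t: 2.15
tool_pos: [0.4593, -0.3272, 0.329]
orientation: [-3.107, 0.467, 0.0]
force: [0.1, 0.1, -0.2]
opening: 0.0925
```

```bash
python3 - <<'E'
from fit import *
print(read_state()["tool_pos"],read_state()["orientation"])
c=calibration("wrist");np.save("pics/w1.npy",np.r_[c["xyz"],c["attitude"]])
im=read_camera("wrist")[:,:,::-1].copy();cv2.imwrite("pics/w1.png",im)
overlay(im,c,[.4598,-.3374,-.2973],rack_lines(1),(0,0,640,480),1,"pics/w1o.png")
E
```

```text
[ 0.4593382  -0.32719869  0.32897492] [-3.10651366e+00  4.67333083e-01  2.51350909e-04]
```

View pics/w1o.png

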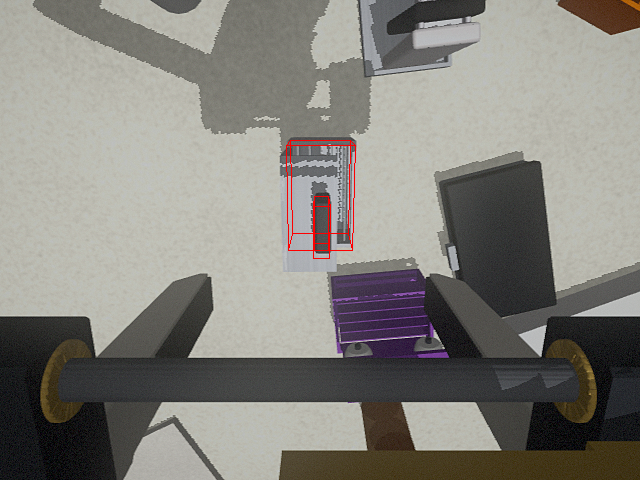

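```bash
python3 - <<'E'
from h import *
im=cv2.imread("pics/w1.png");o=cv2.imread("pics/w1o.png")
a=[cv2.resize(i[130:280,270:370],(400,600),interpolation=cv2.INTER_CUBIC) for i in(im,o)]
cv2.imwrite("pics/w1z.png",np.hstack(a))
E
```

```text
(no output)
```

View pics/w1z.png

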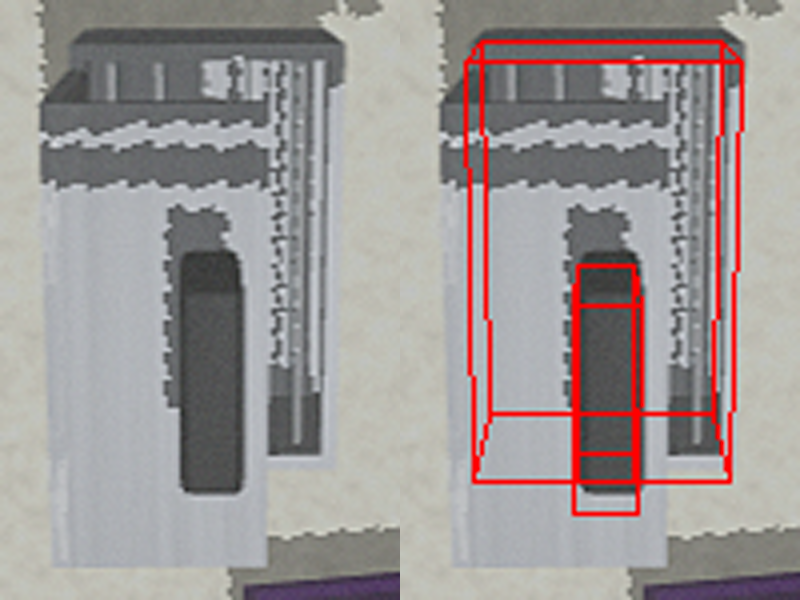

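```bash
python3 - <<'E'
import plant
print([n for n in dir(plant) if n[0]!='_'])
print(getattr(plant,'nose_length',None))
s=plant.read_state();print(s["tool_pos"],s["orientation"],s["force"])
E
```

```text
['IKError', 'calibration', 'close_job', 'nose_length', 'read_camera', 'read_state']
0.017
[ 0.45816937 -0.3322423   0.32553602] [ 3.10395056 -0.47925768 -0.00611229] [-4.88389113 -0.16575055 -3.01379198]
```

Request:
carry_out:
  steps:
    - {"xyz": [0,0,0],"rot": [0,0,0]}
    - {"xyz": [0,0,0],"rot": [0,0,0]}

```text
t: 2.4
tool_pos: [0.4595, -0.3247, 0.3292]
orientation: [-3.106, 0.462, 0.001]
force: [-0.5, 0.3, -0.6]
opening: 0.0929
```

```bash
python3 - <<'E'
import plant
s=plant.read_state();print(s["tool_pos"],s["orientation"],s["force"])
print(plant.calibration("wrist")["xyz"])
import numpy as np;print(np.load("pics/w1.npy"))
E
```

```text
[ 0.45945007 -0.32473428  0.32924726] [-3.10647563e+00  4.61946061e-01  1.22101753e-03] [-0.4550072   0.25803048 -0.60743918]
[ 0.48251792 -0.25201875  0.47948451]
[ 0.48258959 -0.25444403  0.47918409  2.83448266 -0.42486208 -0.05902199]
```

Request:
carry_out:
  steps:
    - {"xyz": [0.2,-1,-4],"rot": [0,0,0]}
    - {"xyz": [0.2,-1,-8],"rot": [0,0,0]}
    - {"xyz": [0.2,-1,-11],"rot": [0,0,0]}
    - {"xyz": [0.2,-1,-13.5],"rot": [0,0,0]}
    - {"xyz": [0.2,-1,-15],"rot": [0,0,0]}
    - {"xyz": [0.2,-1,-15.7],"rot": [0,0,0]}
    - {"xyz": [0.2,-1,-15.7],"rot": [0,0,0]}
    - {"xyz": [0.2,-1,-15.7],"rot": [0,0,0]}

```text
t: 3.2
tool_pos: [0.4624, -0.3353, 0.1744]
orientation: [3.106, -0.461, 0.003]
force: [-0.2, 0.2, 0.2]
opening: 0.0932
```

```bash
python3 - <<'E'
from h import *
from plant import *
im=read_camera("wrist")[:,:,::-1].copy();cv2.imwrite("pics/w2.png",im)
E
```

```text
(no output)
```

View pics/w2.png

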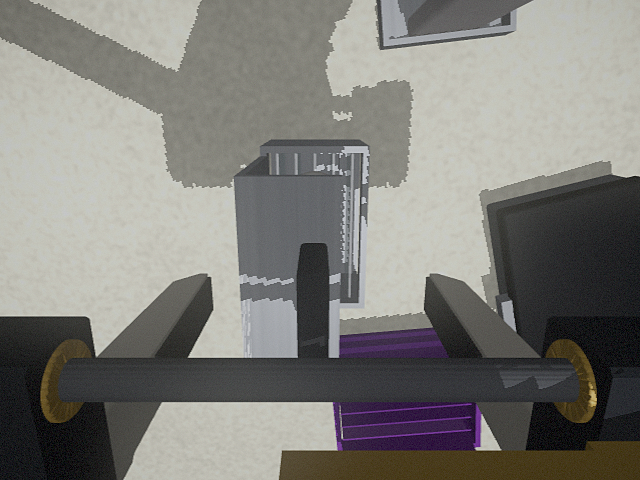

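Request:
carry_out:
  steps:
    - {"xyz": [-0.2,0.06,-0.1],"rot": [0,0,0]}
    - {"xyz": [-0.2,0.06,-0.1],"rot": [0,0,0]}

```text
t: 3.45
tool_pos: [0.4597, -0.3347, 0.1724]
orientation: [3.107, -0.462, 0.002]
force: [-0.2, 0.4, 0.2]
opening: 0.0928
```

Request:
carry_out:
  steps:
    - {"xyz": [0,0,0],"rot": [0,0,0]}
    - {"xyz": [0,0,0],"rot": [0,0,0]}
    - {"xyz": [0,0,0],"rot": [0,0,0]}
    - {"xyz": [0,0,0],"rot": [0,0,0]}
    - {"xyz": [0,0,0],"rot": [0,0,0]}
    - {"xyz": [0,0,0],"rot": [0,0,0]}
  grip: 0
  force: 40

```text
t: 4.05
tool_pos: [0.4596, -0.3344, 0.1716]
orientation: [-3.107, 0.462, 0.0]
force: [0.1, 0.3, 0.2]
opening: 0.0495
```

Request:
carry_out:
  steps:
    - {"xyz": [0,0,0],"rot": [0,0,0]}
    - {"xyz": [0,0,0],"rot": [0,0,0]}
    - {"xyz": [0,0,0],"rot": [0,0,0]}
    - {"xyz": [0,0,0],"rot": [0,0,0]}
    - {"xyz": [0,0,0],"rot": [0,0,0]}
    - {"xyz": [0,0,0],"rot": [0,0,0]}
    - {"xyz": [0,0,0],"rot": [0,0,0]}

```text
t: 4.75
tool_pos: [0.4596, -0.3344, 0.1715]
orientation: [-3.107, 0.462, 0.0]
force: [0.9, -0.6, -0.8]
opening: 0.0118
```

Request:
carry_out:
  steps:
    - {"xyz": [0,0,1],"rot": [0,0,0]}
    - {"xyz": [0,0,4],"rot": [0,0,0]}
    - {"xyz": [0,0,8],"rot": [0,0,0]}
    - {"xyz": [0,0,12],"rot": [0,0,0]}
    - {"xyz": [0,0,15],"rot": [0,0,0]}
    - {"xyz": [0,0,18],"rot": [0,0,0]}
    - {"xyz": [0,0,18],"rot": [0,0,0]}
    - {"xyz": [0,0,18],"rot": [0,0,0]}

```text
t: 5.55
tool_pos: [0.4597, -0.3344, 0.3514]
orientation: [3.107, -0.462, 0.001]
force: [0.8, 0.1, -4.8]
opening: 0.0119
```

```bash
cat > des.py <<'E'
from plant import *
from h import *
def des(rail=(0.630,-0.0014,-0.189)):
    y=rail[2];rx=np.array([np.cos(y),np.sin(y),0])
    return R.from_rotvec(.09*rx)*R.from_euler("z",y)*R.from_rotvec([np.pi,0,0])
E
python3 - <<'E'
from des import *
s=read_state();c=R.from_rotvec(s["orientation"])
print(s["tool_pos"],s["force"],s["opening"],c.as_matrix().round(3).tolist())
d=des()*c.inv();print(np.degrees(d.as_rotvec()))
E
```

```text
[ 0.45966016 -0.3344422   0.3513725 ] [ 0.76887155  0.06965269 -4.80530172] 0.011857722536395998 [[0.957, -0.291, 0.0], [-0.291, -0.957, -0.0], [0.0, 0.0, -1.0]]
[ 5.02690972 -1.21577665  6.08501978]
```

Request:
carry_out:
  steps:
    - {"xyz": [0.6,2.2,0],"rot": [0,0,0]}
    - {"xyz": [1.7,6.6,0],"rot": [0.5,0,0.6]}
    - {"xyz": [2.9,11.4,0],"rot": [1,-0.2,1.2]}
    - {"xyz": [4.1,16.2,0],"rot": [1.5,-0.4,1.8]}
    - {"xyz": [5.4,21,0],"rot": [2,-0.5,2.4]}
    - {"xyz": [6.6,25.8,0],"rot": [2.5,-0.6,3]}
    - {"xyz": [7.9,30.6,0],"rot": [3,-0.7,3.6]}
    - {"xyz": [9.1,35.4,0],"rot": [3.5,-0.8,4.2]}
    - {"xyz": [10.3,40,0],"rot": [4,-1,4.9]}
    - {"xyz": [11.2,43.6,0],"rot": [4.5,-1.1,5.5]}

```text
t: 6.55
tool_pos: [0.5707, 0.1044, 0.3481]
orientation: [-3.046, 0.302, -0.004]
force: [1.0, -1.3, -3.3]
opening: 0.0117
```

Request:
carry_out:
  steps:
    - {"xyz": [0.6,2.3,0],"rot": [0.5,-0.1,0.6]}
    - {"xyz": [0.6,2.3,0],"rot": [0.5,-0.1,0.6]}
    - {"xyz": [0.6,2.3,0],"rot": [0.5,-0.1,0.6]}
    - {"xyz": [0.6,2.3,0],"rot": [0.5,-0.1,0.6]}

```text
t: 6.95
tool_pos: [0.577, 0.1237, 0.3499]
orientation: [-3.04, 0.289, -0.008]
force: [0.3, 0.3, -3.9]
opening: 0.0118
```

```bash
python3 - <<'E'
from des import *
s=read_state();c=R.from_rotvec(s["orientation"])
print(s["tool_pos"],s["force"],s["opening"])
d=des()*c.inv();print(np.degrees(d.as_rotvec()))
for n in("wrist","top","scene"):
    im=read_camera(n)[:,:,::-1].copy();cv2.imwrite(f"pics/{n}3.png",im)
E
```

```text
[0.5770135  0.12365521 0.34993992] [ 0.33192442  0.32698713 -3.91786344] 0.011758467554946415
[ 0.05672559 -0.18679108  0.03705435]
```

View pics/wrist3.png

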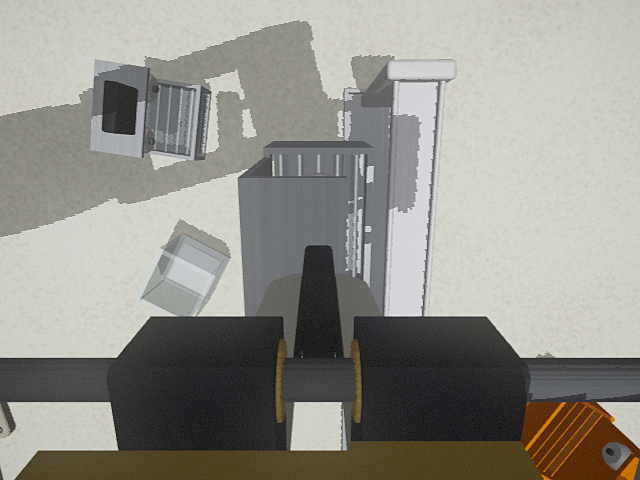

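View pics/scene3.png

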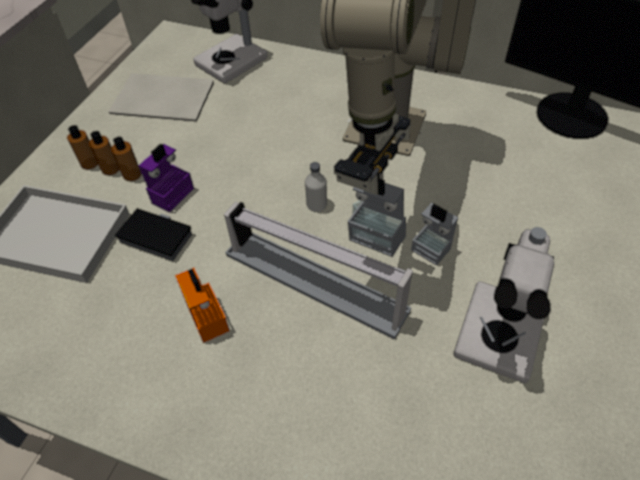

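```bash
python3 - <<'E'
from fit import *
c=calibration("wrist");im=cv2.imread("pics/wrist3.png")
overlay(im,c,[.630,-.0014,-.189],rail_lines(),(330,40,490,340),2,"pics/w3o.png")
a=cv2.resize(im[40:340,330:490],None,fx=2,fy=2,interpolation=cv2.INTER_CUBIC)
cv2.imwrite("pics/w3o.png",np.hstack([a,cv2.imread("pics/w3o.png")]))
E
```

View pics/w3o.png

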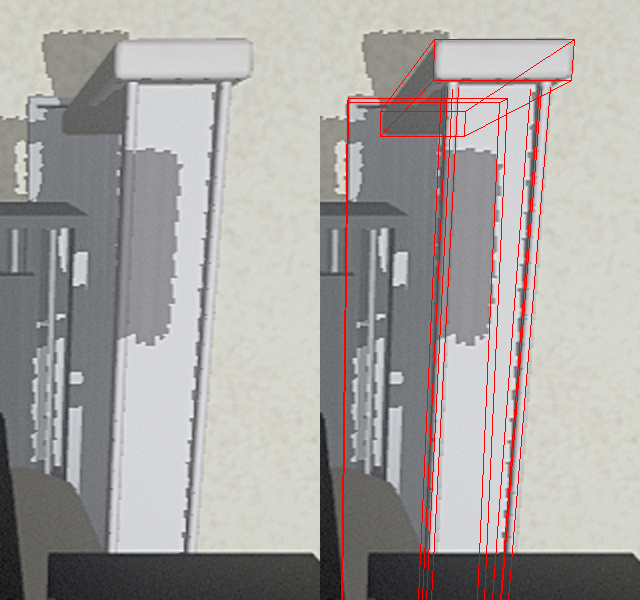

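```bash
cat > chan.py <<'E'
from fit import *
def chan(c,uv,k1=-.23,rail=(.630,-.0014,-.189),zc=.007):
    f,cx,cy,o,M=cam(c);uv=np.atleast_2d(uv).astype(float)
    K=np.array([[f,0,cx],[0,f,cy],[0,0,1]])
    n=cv2.undistortPoints(uv.reshape(-1,1,2),K,np.array([k1,0,0,0.])).reshape(-1,2)
    d=np.c_[n,np.ones(len(n))]@M.T
    B=(R.from_euler("z",rail[2])*R.from_rotvec([.09,0,0])).as_matrix()
    O=np.array([rail[0],rail[1],.162])
    ol=(o-O)@B; dl=d@B
    return ol+dl*((zc-ol[2])/dl[:,2])[:,None]
E
python3 - <<'E'
from chan import *
c=calibration("wrist")
P=np.array([(127,82),(107,545),(231,82),(195,545),(218,85),(184,545)])
uv=np.c_[330+(P[:,0]+.5)/2-.5,40+(P[:,1]+.5)/2-.5]
for k in(0,-.15,-.23,-.3):print(k,(1000*chan(c,uv,k)).round(1).tolist())
E
```

```text
0 [[-19.0, 227.7, 7.0], [-18.2, 39.9, 7.0], [19.3, 227.7, 7.0], [19.7, 39.9, 7.0], [14.6, 226.7, 7.0], [15.0, 39.9, 7.0]]
-0.15 [[-17.6, 230.5, 7.0], [-17.6, 39.1, 7.0], [22.5, 231.6, 7.0], [21.4, 38.5, 7.0], [17.4, 230.3, 7.0], [16.5, 38.6, 7.0]]
-0.23 [[-16.8, 232.1, 7.0], [-17.2, 38.6, 7.0], [24.5, 234.1, 7.0], [22.4, 37.7, 7.0], [19.2, 232.6, 7.0], [17.4, 37.8, 7.0]]
-0.3 [[-16.1, 233.7, 7.0], [-16.9, 38.2, 7.0], [26.6, 236.6, 7.0], [23.4, 37.0, 7.0], [21.0, 234.9, 7.0], [18.2, 37.2, 7.0]]
```

Request:
carry_out:
  steps:
    - {"xyz": [0.1,0.1,-3],"rot": [0,0.1,0]}
    - {"xyz": [0.1,0.1,-6.5],"rot": [0,0.1,0]}
    - {"xyz": [0.1,0.1,-9],"rot": [0,0.1,0]}
    - {"xyz": [0.1,0.1,-9.9],"rot": [0,0.1,0]}
    - {"xyz": [0.1,0.1,-9.9],"rot": [0,0.1,0]}
    - {"xyz": [0.1,0.1,-9.9],"rot": [0,0.1,0]}

```text
t: 7.7
tool_pos: [0.5793, 0.1254, 0.2544]
orientation: [-3.038, 0.288, -0.013]
force: [0.5, 0.3, -3.1]
opening: 0.0122
```

```bash
python3 - <<'E'
from des import *
s=read_state();c=R.from_rotvec(s["orientation"])
print(s["tool_pos"],s["force"],s["opening"])
d=des()*c.inv();print(np.degrees(d.as_rotvec()))
for n in("scene",):
    im=read_camera(n)[:,:,::-1].copy();crop(im,300,140,460,340,3,f"pics/{n}4.png")
E
```

```text
[0.57932749 0.12537236 0.25440642] [ 0.52154429  0.34391682 -3.1363558 ] 0.01220926586698055
[-0.00178112 -0.01044958  0.01118183]
```

View pics/scene4.png

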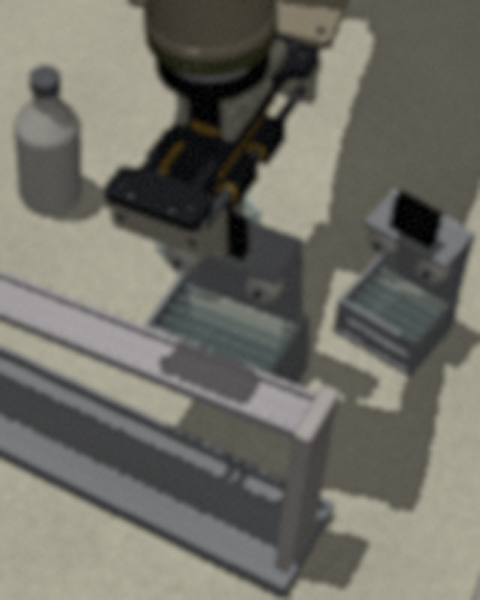

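Request:
carry_out:
  steps:
    - {"xyz": [1,-0.2,0],"rot": [0,0,0]}
    - {"xyz": [2.5,-0.5,0],"rot": [0,0,0]}
    - {"xyz": [4,-0.8,0],"rot": [0,0,0]}
    - {"xyz": [5.5,-1.1,0],"rot": [0,0,0]}
    - {"xyz": [6.7,-1.35,0],"rot": [0,0,0]}
    - {"xyz": [7.3,-1.45,0],"rot": [0,0,0]}
    - {"xyz": [7.3,-1.45,0],"rot": [0,0,0]}
    - {"xyz": [7.3,-1.45,0],"rot": [0,0,0]}
    - {"xyz": [7.3,-1.45,0],"rot": [0,0,0]}

```text
t: 8.65
tool_pos: [0.6513, 0.1113, 0.2529]
orientation: [-3.039, 0.287, -0.01]
force: [-1.2, 0.0, -3.8]
opening: 0.012
```

```bash
python3 - <<'E'
from fit import *
s=read_state();print(s["tool_pos"],s["orientation"],s["force"],s["opening"])
c=calibration("wrist");np.save("pics/w5.npy",np.r_[c["xyz"],c["attitude"]])
im=read_camera("wrist")[:,:,::-1].copy();cv2.imwrite("pics/w5.png",im)
s=read_state();print(s["tool_pos"])
im=read_camera("scene")[:,:,::-1].copy();crop(im,300,140,460,340,3,f"pics/scene5.png")
E
```

```text
[0.65134094 0.1112748  0.25288937] [-3.0387125   0.28739762 -0.00951204] [-1.1790114   0.0121086  -3.84535472] 0.01198590209885961
[0.6512843  0.11130217 0.25287321]
```

View pics/w5.png

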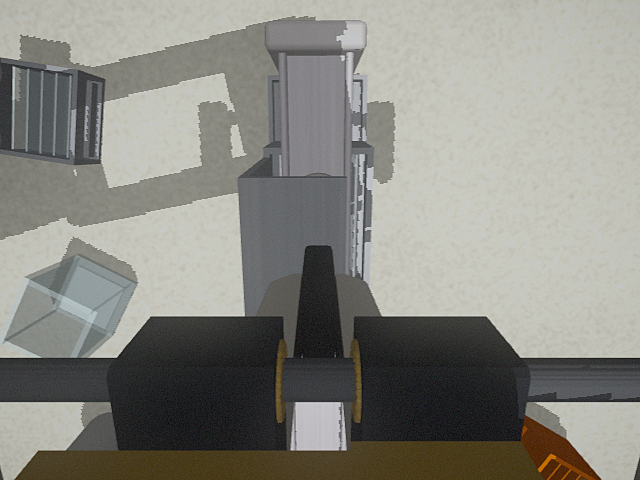

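View pics/scene5.png

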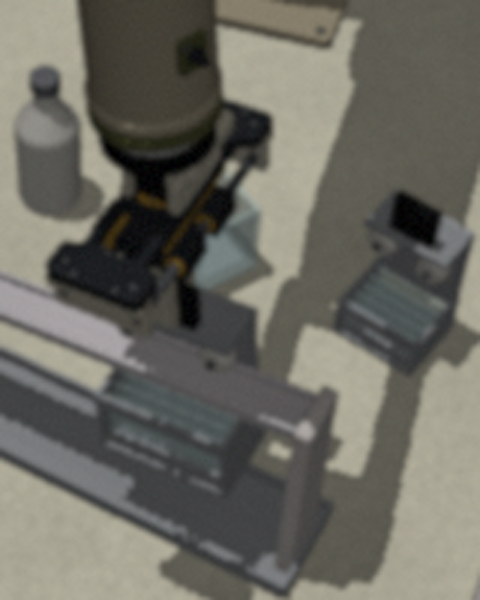

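```bash
python3 - <<'E'
from h import *
im=cv2.imread("pics/w5.png");crop(im,250,10,390,190,4,"pics/w5z.png")
crop(im,270,395,370,455,6,"pics/w5y.png")
E
```

```text
(no output)
```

View pics/w5z.png

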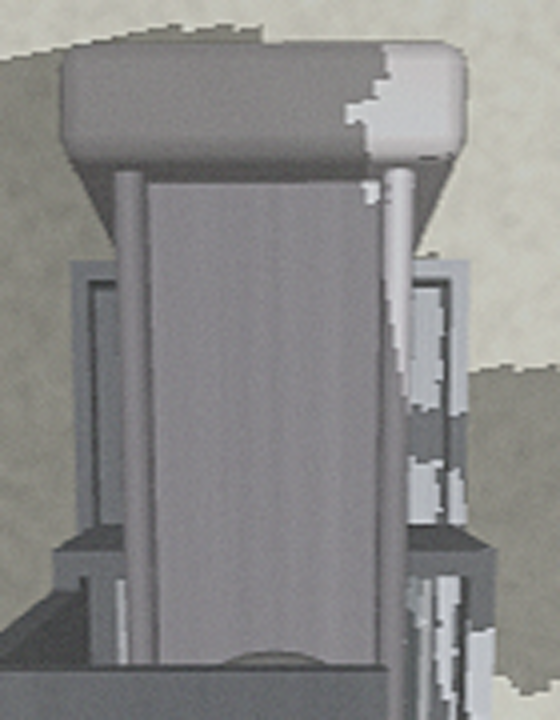

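View pics/w5y.png

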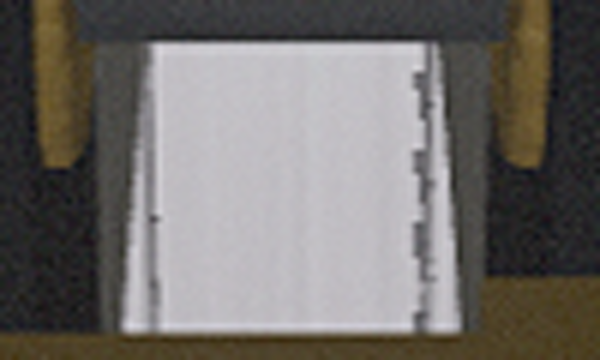

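```bash
python3 - <<'E'
from chan import *
v=np.load("pics/w5.npy");c=calibration("wrist");c["xyz"]=v[:3];c["attitude"]=v[3:]
z=lambda u,r:(250+(u+.5)/4-.5,10+(r+.5)/4-.5)
w=lambda u,r:(270+(u+.5)/6-.5,395+(r+.5)/6-.5)
U=[z(115,200),z(412,200),z(135,650),z(405,650),w(126,320),w(460,320)]
print((1000*chan(c,U,0)).round(1).tolist())
V=[z(148,200),z(382,200),z(158,650),z(380,650),w(158,300),w(420,300)]
print((1000*chan(c,V,0,zc=0)).round(1).tolist())
print(chan(c,[z(275,655)],0,zc=.05)*1000)
# TCP in rail frame
s=read_state();B=(R.from_euler("z",-.189)*R.from_rotvec([.09,0,0])).as_matrix()
print(1000*((s["tool_pos"]-np.array([.630,-.0014,.162]))@B))
E
```

```text
[[-19.6, 224.1, 7.0], [17.8, 224.1, 7.0], [-18.3, 167.3, 7.0], [18.2, 167.4, 7.0], [-17.5, -15.9, 7.0], [19.4, -15.8, 7.0]]
[[-16.0, 224.9, 0.0], [14.4, 224.9, 0.0], [-15.7, 166.4, 0.0], [15.3, 166.4, 0.0], [-14.4, -19.9, 0.0], [15.4, -19.8, 0.0]]
[[  0.68613436 172.90282802  50.        ]]
[ -0.23913784 122.395776    80.20329105]
```

Request:
carry_out:
  steps:
    - {"xyz": [0.02,0,-0.4],"rot": [0,0,0.35]}
    - {"xyz": [0.02,0,-0.9],"rot": [0,0,0.35]}
    - {"xyz": [0.02,0,-1.3],"rot": [0,0,0.35]}
    - {"xyz": [0.02,0,-1.6],"rot": [0,0,0.35]}
    - {"xyz": [0.02,0,-1.7],"rot": [0,0,0.35]}
    - {"xyz": [0.02,0,-1.7],"rot": [0,0,0.35]}
    - {"xyz": [0.02,0,-1.7],"rot": [0,0,0.35]}

```text
t: 9.45
tool_pos: [0.6519, 0.1111, 0.2358]
orientation: [-3.04, 0.279, -0.009]
force: [-0.9, -0.4, -4.1]
opening: 0.0119
```

```bash
cat > st.py <<'E'
from fit import *
s=read_state();B=(R.from_euler("z",-.184)*R.from_rotvec([.09,0,0])).as_matrix()
print("t",s["t"],"tcp in rail",(1000*((s["tool_pos"]-np.array([.630,-.0014,.162]))@B)).round(1),"F",s["force"].round(2),"M",s["wrist_torque"].round(2),"op",s["opening"])
E
python3 st.py; python3 - <<'E'
from fit import *
im=read_camera("wrist")[:,:,::-1].copy();crop(im,250,10,390,190,4,"pics/w6z.png")
E
```

```text
t 9.45 tcp in rail [  1.  120.8  63.2] F [-0.92 -0.37 -4.12] M [-0.19  0.09  0.03] op 0.011901589733314597
```

View pics/w6z.png

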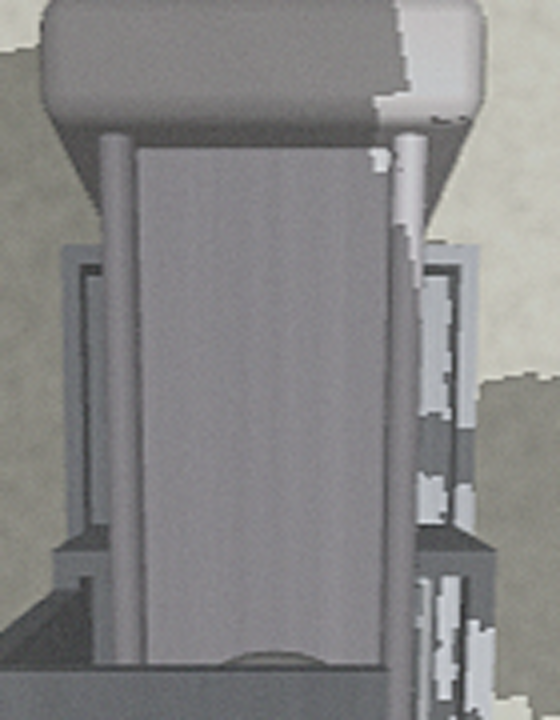

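Request:
carry_out:
  steps:
    - {"xyz": [-0.1,0.02,0],"rot": [0,0,0]}
    - {"xyz": [-0.1,0.02,-0.2],"rot": [0,0,0]}
    - {"xyz": [-0.1,0.02,-0.3],"rot": [0,0,0]}
    - {"xyz": [-0.1,0.02,-0.3],"rot": [0,0,0]}
    - {"xyz": [-0.1,0.02,-0.3],"rot": [0,0,0]}

```text
t: 10.0
tool_pos: [0.6508, 0.1113, 0.2326]
orientation: [-3.04, 0.278, -0.009]
force: [0.5, 0.1, -4.1]
opening: 0.0116
```

```bash
python3 st.py
```

```text
t 10.0 tcp in rail [ -0.2 120.5  60. ] F [ 0.55  0.09 -4.11] M [-0.17  0.12  0.01] op 0.011623948380677065
```

Not in contact yet; continue in small steps.

Request:
carry_out:
  steps:
    - {"xyz": [0,0,-0.1],"rot": [0,0,0]}
    - {"xyz": [0,0,-0.1],"rot": [0,0,0]}

```text
t: 10.2
tool_pos: [0.6509, 0.1114, 0.2321]
orientation: [-3.039, 0.278, -0.01]
force: [-1.3, 1.2, -2.4]
opening: 0.0117
```

Request:
carry_out:
  steps:
    - {"xyz": [0,0,-0.1],"rot": [0,0,0]}
    - {"xyz": [0,0,-0.1],"rot": [0,0,0]}

```text
t: 10.4
tool_pos: [0.651, 0.1114, 0.2319]
orientation: [-3.039, 0.278, -0.011]
force: [-3.1, -0.8, 3.8]
opening: 0.0118
```

Request:
carry_out:
  steps:
    - {"xyz": [0,0,0.05],"rot": [0,0,0]}
    - {"xyz": [0,0,0.05],"rot": [0,0,0]}
    - {"xyz": [0,0,0.05],"rot": [0,0,0]}
    - {"xyz": [0,0,0.05],"rot": [0,0,0]}
    - {"xyz": [0,0,0.05],"rot": [0,0,0]}
  grip: 0.6

```text
t: 10.9
tool_pos: [0.6508, 0.1113, 0.231]
orientation: [-3.04, 0.278, -0.009]
force: [0.9, -1.2, 0.7]
opening: 0.0471
```

```bash
python3 st.py; python3 - <<'E'
from fit import *
im=read_camera("scene")[:,:,::-1].copy();crop(im,190,140,460,340,2.9,"pics/s7.png")
im=read_camera("wrist")[:,:,::-1].copy();cv2.imwrite("pics/w7.png",im)
E
```

```text
t 10.9 tcp in rail [ -0.2 120.3  58.4] F [ 0.92 -1.18  0.66] M [-0.07  0.08 -0.01] op 0.0470915373300336
```

View pics/s7.png

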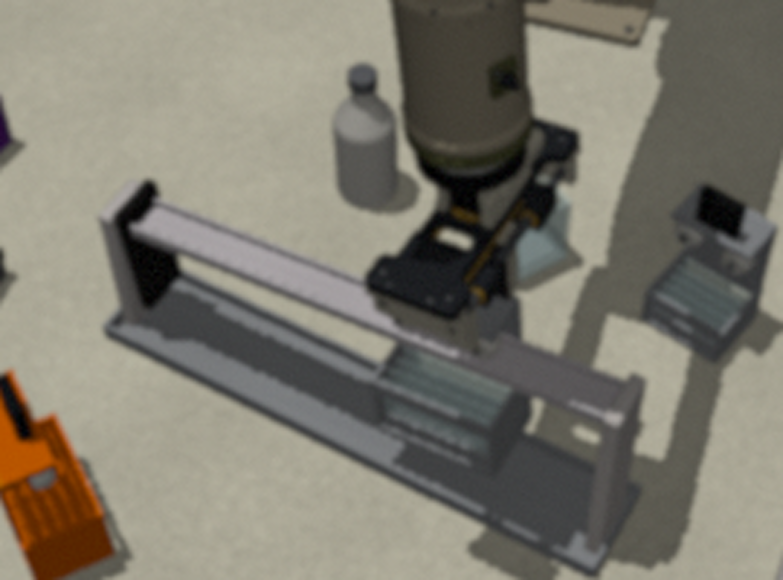

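View pics/w7.png

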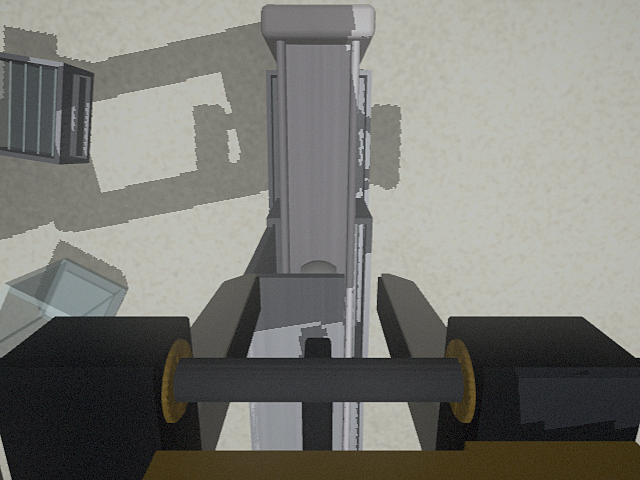

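Request:
carry_out:
  steps:
    - {"xyz": [0,0,0],"rot": [0,0,0]}
    - {"xyz": [0,0,0.5],"rot": [0,0,0]}
    - {"xyz": [0,0,2],"rot": [0,0,0]}
    - {"xyz": [0,0,5],"rot": [0,0,0]}
    - {"xyz": [0,0,9],"rot": [0,0,0]}
    - {"xyz": [0,0,12],"rot": [0,0,0]}
    - {"xyz": [0,0,12],"rot": [0,0,0]}
    - {"xyz": [0,0,12],"rot": [0,0,0]}
    - {"xyz": [0,0,12],"rot": [0,0,0]}
  grip: 0.8

```text
t: 11.9
tool_pos: [0.6505, 0.1113, 0.3503]
orientation: [-3.04, 0.279, -0.007]
force: [-0.5, -0.9, 0.2]
opening: 0.0743
```

```bash
python3 st.py; python3 - <<'E'
from fit import *
im=read_camera("scene")[:,:,::-1].copy();crop(im,190,140,460,340,2.9,"pics/s8.png")
print(read_state()["tool_pos"],read_state()["orientation"])
E
```

```text
t 11.9 tcp in rail [ -0.5 131.  177.2] F [-0.47 -0.86  0.2 ] M [-0.11  0.08 -0.03] op 0.0742808594497267
[0.6502818  0.11125029 0.34968089] [-3.03998545  0.27867692 -0.00534405]
```

View pics/s8.png

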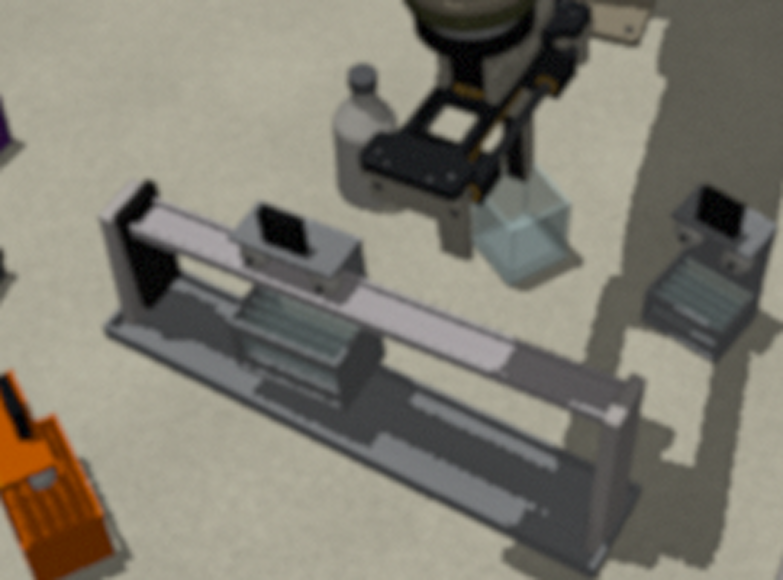

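```bash
python3 - <<'E'
from fit import *
print(back(CT,[(168,278),(173,193),(103,276),(90,254),(90,254)],[.035,.035,.035,.2,.33]).round(3))
c=R.from_rotvec(read_state()["orientation"])
d=R.from_euler("z",-.3215)*R.from_rotvec([np.pi,0,0])
print(np.degrees((d*c.inv()).as_rotvec()))
E
```

```text
[[0.508 0.375 0.035]
 [0.72  0.367 0.035]
 [0.517 0.533 0.035]
 [0.545 0.497 0.2  ]
 [0.524 0.442 0.33 ]]
[-4.99735529  1.01356721 -7.93996797]
```

Request:
carry_out:
  steps:
    - {"xyz": [-2,1,0],"rot": [0,0,0]}
    - {"xyz": [-6,3,0],"rot": [-1,0.2,-1.6]}
    - {"xyz": [-10,5.5,0],"rot": [-2,0.4,-3.2]}
    - {"xyz": [-14,8.5,0],"rot": [-3,0.6,-4.8]}
    - {"xyz": [-18,11.5,-1],"rot": [-4,0.8,-6.4]}
    - {"xyz": [-21,13.5,-2],"rot": [-5,1,-7.9]}
    - {"xyz": [-22,14,-3],"rot": [-5,1,-7.9]}
    - {"xyz": [-22,14,-3],"rot": [-5,1,-7.9]}
    - {"xyz": [-22,14,-3],"rot": [-5,1,-7.9]}
    - {"xyz": [-22,14,-3],"rot": [-5,1,-7.9]}
  grip: 1

```text
t: 12.95
tool_pos: [0.4316, 0.2507, 0.3213]
orientation: [3.101, -0.503, 0.004]
force: [0.2, 0.2, -0.2]
opening: 0.0928
```

```bash
python3 - <<'E'
from fit import *
s=read_state();print(s["tool_pos"],s["orientation"])
c=calibration("wrist")
im=read_camera("wrist")[:,:,::-1].copy();cv2.imwrite("pics/w9.png",im)
overlay(im,c,[.4299,.2513,-.3215],rack_lines(0),(0,0,640,480),1,"pics/w9o.png")
o=cv2.imread("pics/w9o.png")
a=[cv2.resize(i[100:290,270:370],(400,760)[:2],interpolation=cv2.INTER_CUBIC)[:600] for i in(im,o)]
cv2.imwrite("pics/w9z.png",np.hstack(a))
im=read_camera("scene")[:,:,::-1].copy();crop(im,190,140,460,340,2.9,"pics/s9.png")
E
```

```text
[0.43159199 0.25070197 0.32125416] [ 3.10105115 -0.50295182  0.00420213]
```

View pics/w9o.png

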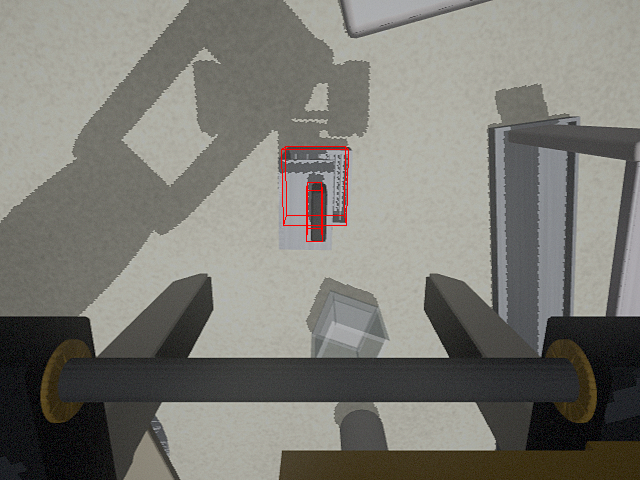

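View pics/w9z.png

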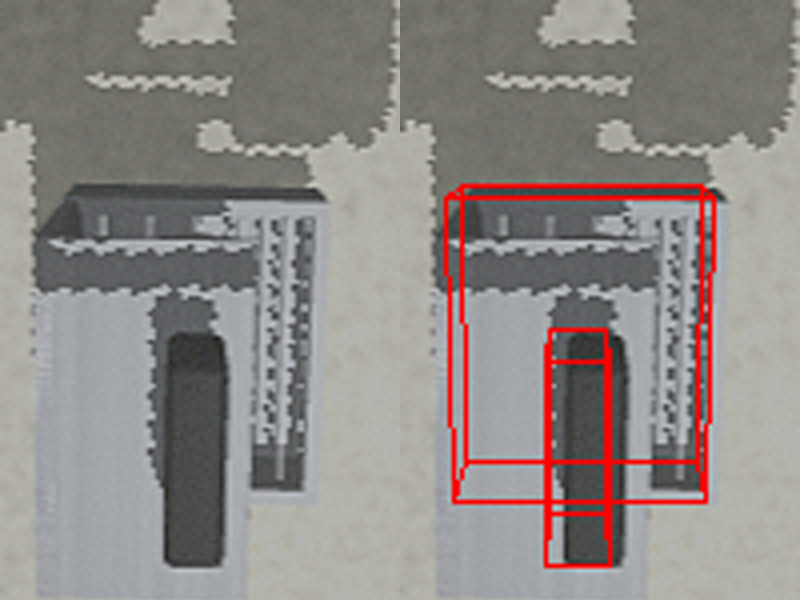

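View pics/s9.png

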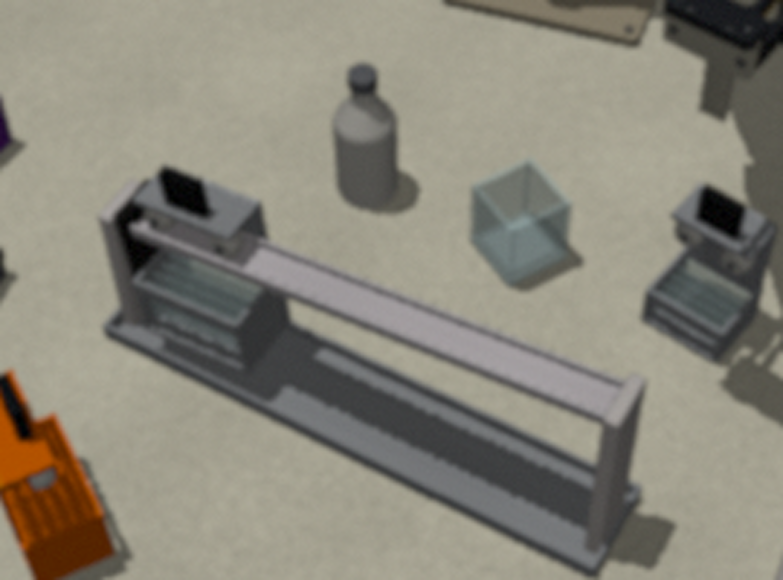

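Request:
carry_out:
  steps:
    - {"xyz": [0,0,-4],"rot": [0,0,0]}
    - {"xyz": [0,0,-8.5],"rot": [0,0,0]}
    - {"xyz": [0,0,-12.5],"rot": [0,0,0]}
    - {"xyz": [0,0,-15],"rot": [0,0,0]}
    - {"xyz": [0,0,-16.5],"rot": [0,0,0]}
    - {"xyz": [0,0,-16.9],"rot": [0,0,0]}
    - {"xyz": [0,0,-16.9],"rot": [0,0,0]}
    - {"xyz": [0,0,-16.9],"rot": [0,0,0]}

```text
t: 13.85
tool_pos: [0.4321, 0.2517, 0.154]
orientation: [-3.099, 0.501, -0.008]
force: [0.1, 0.9, 0.3]
opening: 0.0928
```

```bash
python3 - <<'E'
from h import *
from plant import *
im=read_camera("wrist")[:,:,::-1].copy();cv2.imwrite("pics/w10.png",im)
E
```

```text
(no output)
```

View pics/w10.png

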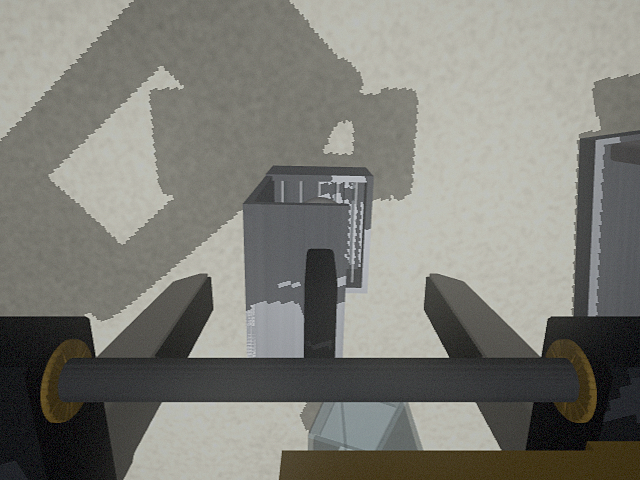

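Request:
carry_out:
  steps:
    - {"xyz": [0.05,0,-0.2],"rot": [0,0,0]}
    - {"xyz": [0.05,0,-0.2],"rot": [0,0,0]}
    - {"xyz": [0.05,0,-0.2],"rot": [0,0,0]}
    - {"xyz": [0.05,0,-0.2],"rot": [0,0,0]}
    - {"xyz": [0.05,0,-0.2],"rot": [0,0,0]}
    - {"xyz": [0.05,0,-0.2],"rot": [0,0,0]}
    - {"xyz": [0.05,0,-0.2],"rot": [0,0,0]}
    - {"xyz": [0.05,0,-0.2],"rot": [0,0,0]}
    - {"xyz": [0.05,0,-0.2],"rot": [0,0,0]}
    - {"xyz": [0.05,0,-0.2],"rot": [0,0,0]}
  grip: 0

```text
t: 14.9
tool_pos: [0.4313, 0.2513, 0.1501]
orientation: [-3.101, 0.501, -0.004]
force: [0.6, -0.8, 0.9]
opening: 0.0181
```

Request:
carry_out:
  steps:
    - {"xyz": [0,0,0],"rot": [0,0,0]}
    - {"xyz": [0,0,0],"rot": [0,0,0]}
    - {"xyz": [0,0,0],"rot": [0,0,0]}
    - {"xyz": [0,0,0],"rot": [0,0,0]}

```text
t: 15.3
tool_pos: [0.4312, 0.2513, 0.1501]
orientation: [-3.101, 0.501, -0.004]
force: [-0.3, 0.1, -0.7]
opening: 0.0116
```

```bash
python3 - <<'E'
from des import *
s=read_state();print(s["tool_pos"],s["orientation"],s["force"],s["opening"])
im=read_camera("top")[:,:,::-1].copy();crop(im,170,160,450,340,2.8,"pics/t11.png")
E
```

```text
[0.43124238 0.25129965 0.15005391] [-3.10120837  0.50138289 -0.00386113] [-0.31560429  0.14060129 -0.70393355] 0.01158829510396809
```

View pics/t11.png

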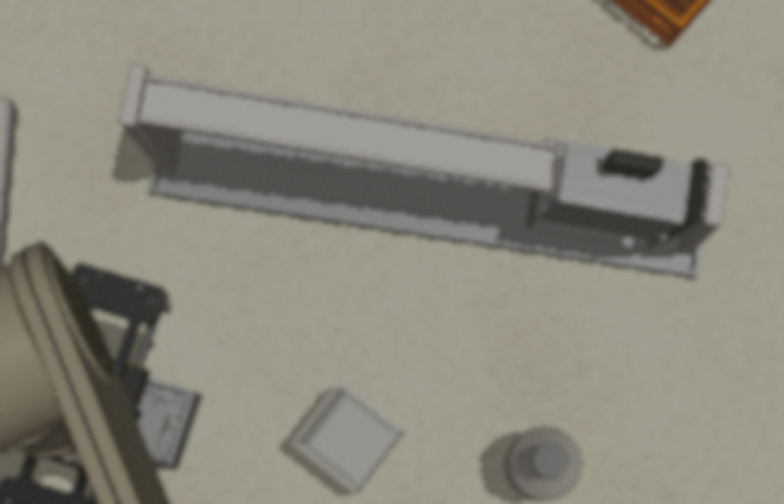

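Request:
carry_out:
  steps:
    - {"xyz": [0,0,1],"rot": [0,0,0]}
    - {"xyz": [0,0,4],"rot": [0,0,0]}
    - {"xyz": [0,0,8],"rot": [0,0,0]}
    - {"xyz": [0,0,11],"rot": [0,0,0]}
    - {"xyz": [0,0,12],"rot": [0,0,0]}
    - {"xyz": [0,0,12],"rot": [0,0,0]}
    - {"xyz": [0,0,12],"rot": [0,0,0]}

```text
t: 16.05
tool_pos: [0.4307, 0.251, 0.2685]
orientation: [3.1, -0.501, 0.001]
force: [-0.6, -0.1, -3.0]
opening: 0.012
```

```bash
python3 - <<'E'
from des import *
s=read_state();print(s["tool_pos"],s["orientation"],s["force"],s["opening"])
c=R.from_rotvec(s["orientation"])
for d in (R.from_rotvec([-3.04,.278,-.010]),des((0,0,-.1835))):print(np.degrees((d*c.inv()).as_rotvec()))
E
```

```text
[0.4307238  0.25104056 0.26847589] [ 3.10033153e+00 -5.01227600e-01  1.30240163e-03] [-0.64827187 -0.11721696 -2.9551592 ] 0.012008656228425101
[ 5.03367397 -1.14203581  7.91406841]
[ 5.05939461 -1.24488793  7.8503301 ]
```

Delta to standoff: (+14.6, −12.6, −1.8 cm), rot (5.05, −1.2, 7.9).

Request:
carry_out:
  steps:
    - {"xyz": [1,-0.9,0],"rot": [0.3,-0.1,0.5]}
    - {"xyz": [4,-3.5,0],"rot": [1.2,-0.3,2]}
    - {"xyz": [7.5,-6.5,0],"rot": [2.6,-0.6,4]}
    - {"xyz": [11,-9.5,0],"rot": [3.8,-0.9,6]}
    - {"xyz": [13.6,-11.7,-0.8],"rot": [5.05,-1.2,7.9]}
    - {"xyz": [14.6,-12.6,-1.6],"rot": [5.05,-1.2,7.9]}
    - {"xyz": [14.6,-12.6,-1.7],"rot": [5.05,-1.2,7.9]}
    - {"xyz": [14.6,-12.6,-1.7],"rot": [5.05,-1.2,7.9]}
    - {"xyz": [14.6,-12.6,-1.7],"rot": [5.05,-1.2,7.9]}

```text
t: 16.95
tool_pos: [0.5763, 0.1265, 0.2527]
orientation: [-3.038, 0.277, -0.012]
force: [-0.4, -0.4, -2.8]
opening: 0.012
```

```bash
python3 st.py;python3 - <<'E'
from des import *
s=read_state();print(s["tool_pos"],s["orientation"],s["force"],s["opening"])
c=R.from_rotvec(s["orientation"]);print(np.degrees((des((0,0,-.1835))*c.inv()).as_rotvec()))
im=read_camera("wrist")[:,:,::-1].copy();cv2.imwrite("pics/w12.png",im)
im=read_camera("scene")[:,:,::-1].copy();crop(im,190,140,460,340,2.9,"pics/s12.png")
E
```

```text
t 16.95 tcp in rail [-76.2 123.6  79.9] F [-0.41 -0.37 -2.77] M [-0.18  0.12  0.08] op 0.011950691033508458
[0.57629817 0.12653216 0.25271445] [-3.03832785  0.27663026 -0.01209161] [-0.4142313  -0.36775713 -2.7652474 ] 0.011950691033508458
[-0.06085325 -0.00814606 -0.11011649]
```

View pics/w12.png

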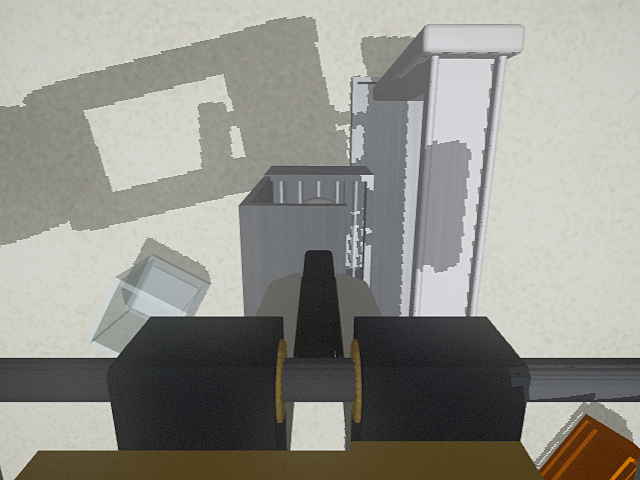

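View pics/s12.png

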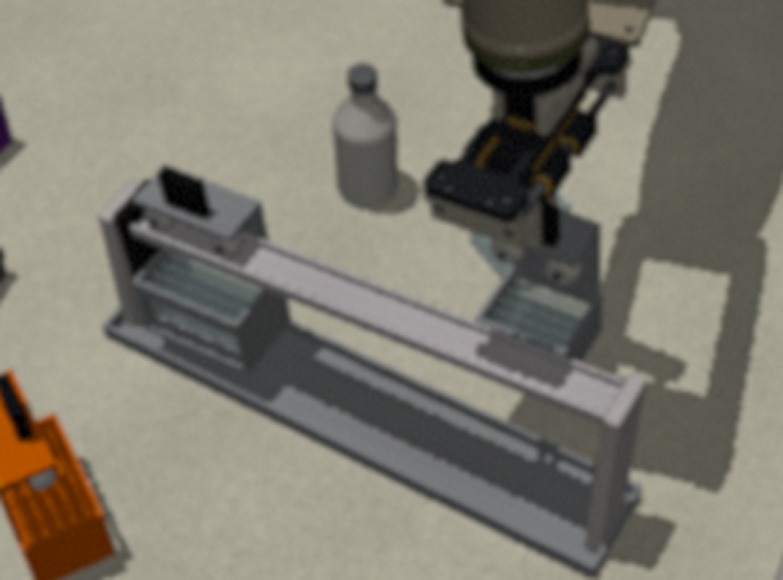

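Request:
carry_out:
  steps:
    - {"xyz": [1,-0.2,0],"rot": [0,0,-0.1]}
    - {"xyz": [2.5,-0.5,0],"rot": [0,0,-0.1]}
    - {"xyz": [4,-0.75,0],"rot": [0,0,-0.1]}
    - {"xyz": [5.5,-1.05,0],"rot": [0,0,-0.1]}
    - {"xyz": [6.8,-1.3,0],"rot": [0,0,-0.1]}
    - {"xyz": [7.45,-1.4,0],"rot": [0,0,-0.1]}
    - {"xyz": [7.45,-1.4,-0.4],"rot": [0,0,-0.1]}
    - {"xyz": [7.45,-1.4,-0.8],"rot": [0,0,-0.1]}
    - {"xyz": [7.45,-1.4,-0.8],"rot": [0,0,-0.1]}
    - {"xyz": [7.45,-1.4,-0.8],"rot": [0,0,-0.1]}

```text
t: 18.05
tool_pos: [0.6512, 0.1115, 0.2449]
orientation: [-3.038, 0.281, -0.013]
force: [-0.5, 0.1, -2.6]
opening: 0.0119
```

```bash
python3 st.py; python3 - <<'E'
from fit import *
print(read_state()["tool_pos"])
im=read_camera("wrist")[:,:,::-1].copy();crop(im,250,20,390,220,3,"pics/w13z.png")
im=read_camera("scene")[:,:,::-1].copy();crop(im,190,140,460,340,2.9,"pics/s13.png")
E
```

```text
t 18.05 tcp in rail [  0.2 121.9  72.2] F [-0.51  0.09 -2.56] M [-0.07  0.12 -0.05] op 0.011909905877218257
[0.65124916 0.1115234  0.24488712]
```

View pics/w13z.png

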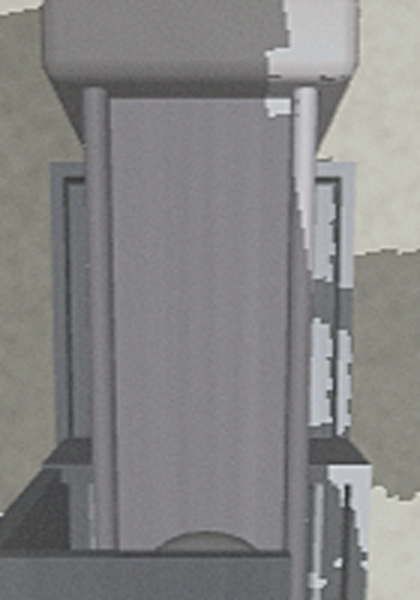

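View pics/s13.png

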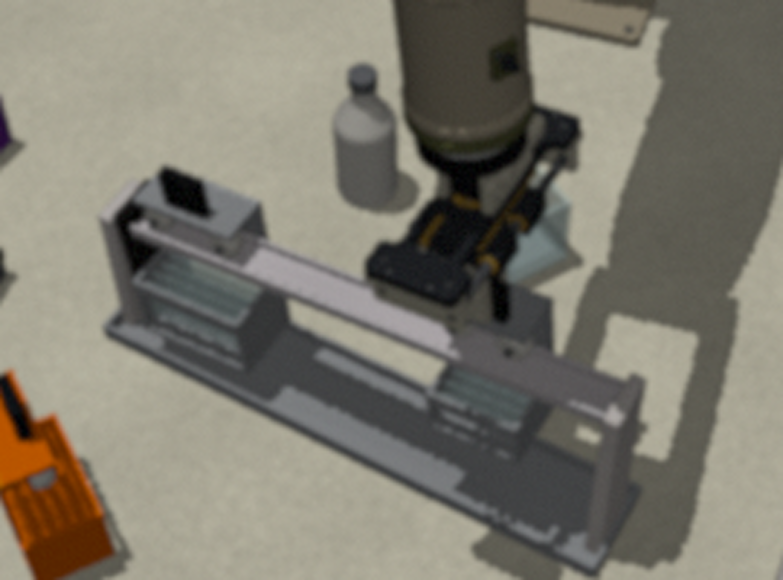

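Request:
carry_out:
  steps:
    - {"xyz": [-0.1,0.02,-0.2],"rot": [0,0,0]}
    - {"xyz": [-0.1,0.02,-0.5],"rot": [0,0,0]}
    - {"xyz": [-0.1,0.02,-0.8],"rot": [0,0,0]}
    - {"xyz": [-0.1,0.02,-1.0],"rot": [0,0,0]}
    - {"xyz": [-0.1,0.02,-1.15],"rot": [0,0,0]}
    - {"xyz": [-0.1,0.02,-1.2],"rot": [0,0,0]}
    - {"xyz": [-0.1,0.02,-1.2],"rot": [0,0,0]}
    - {"xyz": [-0.1,0.02,-1.2],"rot": [0,0,0]}

```text
t: 18.95
tool_pos: [0.6509, 0.1115, 0.2332]
orientation: [-3.038, 0.281, -0.014]
force: [-0.5, 0.4, -3.0]
opening: 0.0118
```

Request:
carry_out:
  steps:
    - {"xyz": [0,0,-0.1],"rot": [0,0,0]}
    - {"xyz": [0,0,-0.1],"rot": [0,0,0]}

```text
t: 19.15
tool_pos: [0.6508, 0.1115, 0.2321]
orientation: [-3.038, 0.281, -0.014]
force: [0.5, 0.2, -1.5]
opening: 0.0119
```

Request:
carry_out:
  steps:
    - {"xyz": [0,0,-0.1],"rot": [0,0,0]}
    - {"xyz": [0,0,-0.1],"rot": [0,0,0]}

```text
t: 19.35
tool_pos: [0.6507, 0.1115, 0.2309]
orientation: [-3.038, 0.281, -0.014]
force: [0.8, -0.2, -3.3]
opening: 0.0116
```

```bash
python3 st.py
```

```text
t 19.35 tcp in rail [ -0.3 120.5  58.4] F [ 0.76 -0.21 -3.29] M [-0.14  0.1  -0.  ] op 0.011641038417492932
```

Request:
carry_out:
  steps:
    - {"xyz": [0,0,-0.1],"rot": [0,0,0]}
    - {"xyz": [0,0,-0.1],"rot": [0,0,0]}

```text
t: 19.55
tool_pos: [0.6509, 0.1115, 0.2305]
orientation: [-3.038, 0.281, -0.015]
force: [-0.1, 0.1, -0.1]
opening: 0.0119
```

Request:
carry_out:
  steps:
    - {"xyz": [0,0,-0.1],"rot": [0,0,0]}
    - {"xyz": [0,0,-0.1],"rot": [0,0,0]}

```text
t: 19.75
tool_pos: [0.651, 0.1116, 0.2304]
orientation: [-3.038, 0.281, -0.016]
force: [-3.3, -0.2, 5.3]
opening: 0.0119
```

Contact at the expected height; release.

Request:
carry_out:
  steps:
    - {"xyz": [0,0,0.05],"rot": [0,0,0]}
    - {"xyz": [0,0,0.05],"rot": [0,0,0]}
    - {"xyz": [0,0,0.05],"rot": [0,0,0]}
    - {"xyz": [0,0,0.05],"rot": [0,0,0]}
    - {"xyz": [0,0,0.05],"rot": [0,0,0]}
    - {"xyz": [0,0,0.3],"rot": [0,0,0]}
    - {"xyz": [0,0,1],"rot": [0,0,0]}
    - {"xyz": [0,0,4],"rot": [0,0,0]}
    - {"xyz": [0,0,8],"rot": [0,0,0]}
    - {"xyz": [0,0,12],"rot": [0,0,0]}
  grip: 0.7

```text
t: 20.75
tool_pos: [0.6504, 0.1115, 0.3506]
orientation: [-3.038, 0.281, -0.013]
force: [0.1, -0.5, 0.1]
opening: 0.0651
```

Request:
carry_out:
  steps:
    - {"xyz": [-2,0,2],"rot": [0,0,0]}
    - {"xyz": [-4,0,4],"rot": [0,0,0]}
    - {"xyz": [-6,0,5],"rot": [0,0,0]}
    - {"xyz": [-8,0,5],"rot": [0,0,0]}
    - {"xyz": [-8,0,5],"rot": [0,0,0]}
    - {"xyz": [-8,0,5],"rot": [0,0,0]}
    - {"xyz": [-8,0,5],"rot": [0,0,0]}
    - {"xyz": [-8,0,5],"rot": [0,0,0]}
    - {"xyz": [-8,0,5],"rot": [0,0,0]}
    - {"xyz": [-8,0,5],"rot": [0,0,0]}

```text
t: 21.75
tool_pos: [0.571, 0.1115, 0.3987]
orientation: [-3.038, 0.281, -0.013]
force: [-0.7, -0.3, -1.1]
opening: 0.0654
```

```bash
python3 st.py; python3 - <<'E'
from fit import *
im=read_camera("scene")[:,:,::-1].copy();crop(im,190,140,460,340,2.9,"pics/s14.png")
E
```

```text
t 21.75 tcp in rail [-78.6 121.  226.7] F [-0.75 -0.26 -1.11] M [-0.1   0.08 -0.05] op 0.06535588319014375
```

View pics/s14.png

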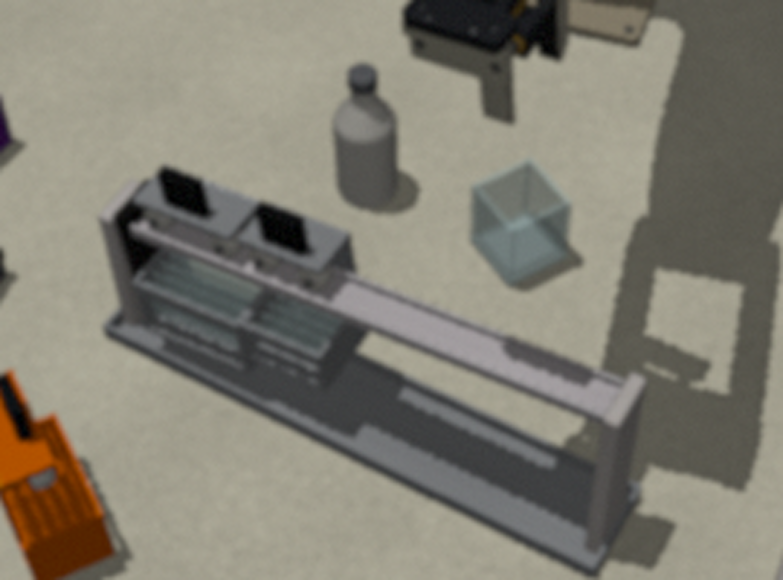

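Request:
carry_out:
  steps:
    - {"xyz": [0,0,0],"rot": [0,0,0]}
    - {"xyz": [0,0,0],"rot": [0,0,0]}
    - {"xyz": [0,0,0],"rot": [0,0,0]}
    - {"xyz": [0,0,0],"rot": [0,0,0]}
    - {"xyz": [0,0,0],"rot": [0,0,0]}
    - {"xyz": [0,0,0],"rot": [0,0,0]}
    - {"xyz": [0,0,0],"rot": [0,0,0]}
    - {"xyz": [0,0,0],"rot": [0,0,0]}
    - {"xyz": [0,0,0],"rot": [0,0,0]}
    - {"xyz": [0,0,0],"rot": [0,0,0]}

```text
t: 22.8
tool_pos: [0.5708, 0.1115, 0.3991]
orientation: [-3.038, 0.281, -0.014]
force: [-0.2, 0.1, -0.5]
opening: 0.0651
```

```bash
python3 - <<'E'
from fit import *
im=read_camera("scene")[:,:,::-1].copy();crop(im,190,140,460,340,2.9,"pics/s15.png")
a=cv2.imread("pics/s14.png").astype(int);b=cv2.imread("pics/s15.png").astype(int)
print(abs(a-b)[150:400,100:380].mean(),abs(a-b)[150:400,100:380].max())
im=read_camera("top")[:,:,::-1].copy();crop(im,170,160,450,340,2.8,"pics/t15.png")
E
```

```text
1.0135095238095237 12
```

View pics/t15.png

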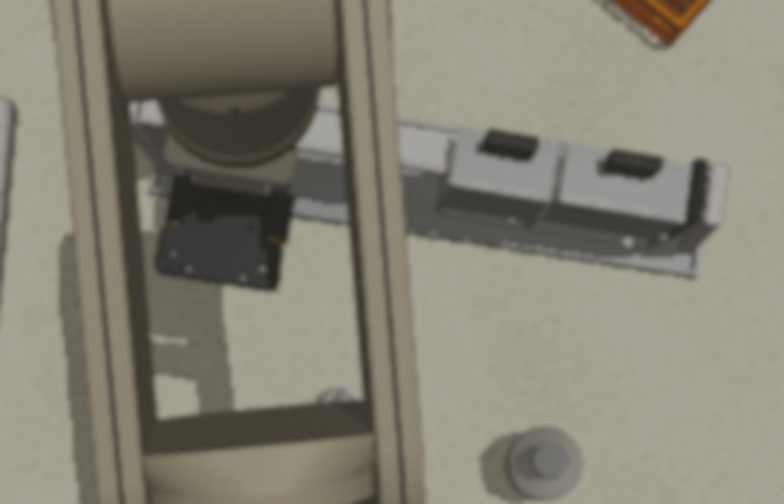

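```bash
python3 -c "
from plant import *
close_job()"
```

```text
the job is handed in; nothing more can be done
```

Both racks are hanging on the rail and the job is handed in; no verdict was reported.

I set the large rack down in the channel about 0.12 m uphill of mid length, let go once I felt contact, and it rolled to the stop by itself. I then did the same with the small rack, and it rolled down against the large one.

- **Racks at rest:** The last scene and top pictures show both racks in the channel, the large one against the stop and the small one against it. Two scene pictures about 1 s apart match apart from image noise (at most 12 grey levels). I judged the final positions by eye and did not measure them in millimetres.
- **Robot:** The gripper was clear of everything, with no load on the wrist. Hand-in came at about 22.9 s of the 61 s allowed.
- **Bystanders:** The jar and bottle looked unmoved in the last scene picture. I never moved the arm near the microscope. The slide box was outside my last cropped views, so I did not check it again.
- **What disagreed:** The top and scene pictures show some lens distortion and put the rail angle about 0.4° off. I corrected that, and about 1 mm sideways, from the wrist camera before each set-down.

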